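# File the backup drives away in the media drawer

### The arm

A 7-joint arm with a two-finger parallel gripper is mounted at the origin on the work surface. World frame = base frame: x ahead of the robot, y to its left, z up, the work surface at z = 0. Lengths are in m, angles in rad, forces in N, time in s.
With the tool pointing down it reaches from about 0.425 to 0.875 m from the base axis. Payload 4.7 kg.
Tool frame: the origin (TCP) lies on the centre line of the jaws, within the pads' length; the fingertips stand 22 mm ahead of it and the grasp point (between the pads) lies 3 mm ahead of it (ctrl.tcp_to_tips is the z of the fingertips in the tool frame, in m); z points along the fingers, y is the direction in which the jaws open and shut (so a half turn about z gives the same grasp; the last joint's range is limited). The gripper opens to 87 mm and grips with 3 to 60 N. Pads are 19 mm wide; open, the fingers measure 117 mm over their backs; the gripper's body (75 mm by 190 mm) begins 51 mm behind the grasp point.
Start: joints at [-1.304, 0.321, -0.07, 1.45, 0.023, 1.371, -0.057], TCP at [0.163, 0.629, 0.245] pointing down, gripper open.
Joint ranges: [-2.86, 2.86], [-0.3, 2.09], [-1.38, 1.24], [0.06, 2.45], [-1.56, 4.7], [0.09, 2.05], [-2.69, 2.69]. Speed limits (rad/s): [2.57, 2.57, 3.14, 3.14, 3.14, 3.14, 3.14].

### API

Orientations are given as a rotation vector (axis times angle).
In Python, from bench import ctrl, cams gives the robot as it stands.
- The arm moves only by the tool move_arm, never from a script. Its argument "deltas" is a list of rows, each an object with "linear": the shift along the tool's x, y, z as a fraction of full scale, a list of three; "turn": the turn, a rotation vector about the tool's x, y, z as a fraction of full scale, a list of three; "claw": the closure, from 0 (fully open) to 1 (shut). In form: [{"linear": [tx, ty, tz], "turn": [wx, wy, wz], "claw": claw}, ...]. A call has 1 to 20 rows; each row shifts and turns the commanded pose from where the row before left it, along the tool's axes as they then stand; what a row does not reach is not made up. Full scale, the value 1, is 0.03 m for a shift and 4 degrees for a turn. A row lasts 1/12 s, in which the tool goes at most 41.7 mm and 7.16 degrees, less where a joint would pass 70% of its speed; a pose out of reach is approached as far as the arm can. A call with a number of a shift or a turn outside -1 to 1 is refused whole. A call with a gripper value outside its range is refused whole. The fingers move at their own pace and stop on an object; "grip_force" is the grip in N (left out, the last holds). Time passes only in rows, so rows that do not move let the fingers close. It gives the time, the measured TCP pose, the force and the opening at its end, in the units of the state.
- ctrl.get_state(): the state, without advancing time (a new reading comes with each control period).
- cams.get_image(name): name is "scene" or "side" or "wrist"; returns a dict with "image" (400x640x3 uint8, red, green, blue), "K" (3x3 intrinsics, pixels), "world_from_camera" (4x4, takes a point from camera to world coordinates); the wrist camera has in their place "tool_from_camera" (4x4, takes a point from camera to tool coordinates, whose origin is the TCP and whose axes are the flange's). Camera axes: x right, y down, z forward; pixel columns grow to the right and rows downward; lengths in m; the calibration is good to about 2 mm. A picture is of the moment at which its call begins: read the wrist's pose just before it. There is no depth.
- ctrl.close_job(): hands the job in, once; it reports no verdict.
The state is a dict: "time": time; "joint_positions": joint angles; "qd": joint speeds; "joint_torque": joint torques, N m; "position": TCP position; "tool_rot": TCP orientation; "ft_force": force on the tool from outside, world axes, zero at the start; "torque": the same for the moment, N m; "grip_width": opening from 0.0 (shut) to 1.0 (fully open).
Only numpy, scipy, OpenCV 4.12 (cv2) and the standard library are available. Lean on these libraries where they do the work, as an engineer would, in place of code of your own. Each camera call takes 0.05 s, during which the arm holds its last target. There are 200 camera calls.

### The job

Pull the drawer of the small steel cabinet well open, take every backup drive out of the pocket tray and put it in the drawer so that none sticks up above the drawer's sides, and push the drawer fully shut. Close the emptied tray up again with its cover as well, pushed down level so that its skirt sits around the tray all the way round. Leave the other things on the desk where they are.

Things in the scene. Friction and masses are not known exactly. Their poses are not given: they have to be found in the camera images.
- cabinet: grey painted steel desk cabinet with one drawer, 260 mm deep (its x), 340 mm wide (y), 116 mm tall, fixed to the desk. Origin: centre of its underside. Its front (the drawer's face) is at its -x side, 130 mm from the origin, and looks towards the robot; x points to its back, z up.
- cabinet_drawer0 (a joint): how far the drawer is pulled out, in m: 0 shut, 0.181 at the stop; it slides out along the cabinet's -x. It has about 1 N of friction and some damping, and stays where it is left. It may start slightly ajar.
- cabinet_drawer0_handle (a point): middle of the drawer's handle, a round steel bar 11 mm thick and 120 mm long that runs along the cabinet's y, its axis 35 mm in front of the drawer's face (clear gap to the face 29 mm) and 78 mm above the desk, the cabinet's top being 38 mm higher. Axes as the cabinet's; it moves with the drawer.
- drawer_floor (a point): centre of the drawer's inner floor, 22 mm above the desk; axes as the cabinet's; moves with the drawer; shut, it is 1.5 mm in front of the cabinet's origin. Inside 215 mm (x) by 298 mm (y), sides 72 mm high; the front is 15 mm thick, its top 82 mm above this floor. The cabinet's roof leaves 82 mm above the floor; with the drawer out by q, x = -107 mm to q - 114 mm lies open to above.
- tray: black plastic pocket tray, 210 mm (its x) by 110 mm (y), 34 mm tall, fixed to the desk. Origin: centre of its underside, z up. Four slot pockets in a row along x, at x = -72, -24, 24 and 72 mm, each 17 mm wide (x), 89 mm long (y), with its floor 8 mm above the desk. Some pockets may be empty.
- drive1: portable backup drive, a flat aluminium box 14 x 85 x 58 mm, 0.09 kg. Origin: its centre; x is its 14 mm thickness, y its 85 mm length, z its 58 mm height. It starts standing on its long edge in a tray pocket, axes as the tray's, 32 mm of it above the tray, its top 66 mm above the desk. In the drawer it may stand on its long edge or lie flat.
- drive2: portable backup drive, a flat aluminium box 14 x 85 x 58 mm, 0.09 kg. Origin: its centre; x is its 14 mm thickness, y its 85 mm length, z its 58 mm height. It starts standing on its long edge in a tray pocket, axes as the tray's, 32 mm of it above the tray, its top 66 mm above the desk. In the drawer it may stand on its long edge or lie flat.
- drive3: portable backup drive, a flat aluminium box 14 x 85 x 58 mm, 0.09 kg. Origin: its centre; x is its 14 mm thickness, y its 85 mm length, z its 58 mm height. It starts standing on its long edge in a tray pocket, axes as the tray's, 32 mm of it above the tray, its top 66 mm above the desk. In the drawer it may stand on its long edge or lie flat.
- drive4: portable backup drive, a flat aluminium box 14 x 85 x 58 mm, 0.09 kg. Origin: its centre; x is its 14 mm thickness, y its 85 mm length, z its 58 mm height. It starts standing on its long edge in a tray pocket, axes as the tray's, 32 mm of it above the tray, its top 66 mm above the desk. In the drawer it may stand on its long edge or lie flat.
- cover: the tray's grey plastic cover, like an upturned shallow box, 224 mm (x) x 124 mm (y) x 18 mm, skirt 14 mm deep around the tray, 4 mm play each side; 0.25 kg. Origin: centre of its lower rim, z up. On top a black bar handle along x, 100 mm long, 14 mm wide, top 54 mm above the origin, 22 mm clear under it. Starts on the desk. On the tray: origin 20 mm above the tray's, x along its x, either way.
- stapler: black desk stapler, 130 mm long, on top of the cabinet; not part of the job, to be left where it is. Origin: centre of its underside.
- stamp: wooden hand stamp, 60 x 30 mm foot, 85 mm tall; not part of the job, to be left where it is. Origin: centre of its underside.
- dispenser: black tape dispenser, 140 x 55 mm, 80 mm tall; not part of the job, to be left where it is. Origin: centre of its underside.
- mug: white mug, 80 mm wide, 95 mm tall; not part of the job, to be left where it is. Origin: centre of its underside.
- punch: hole punch, 110 x 70 mm, 65 mm tall; not part of the job, to be left where it is. Origin: centre of its underside.
- clipbox: small cardboard box of clips, 80 x 55 x 30 mm; not part of the job, to be left where it is. Origin: centre of its underside.
- inkpad: flat black ink pad, 110 x 70 x 18 mm; not part of the job, to be left where it is. Origin: centre of its underside.
Not all that is in view belongs to the job. What is shaped like the drive3 but blue or brown is not meant.

How it is judged:
On the way, in this order (a step that is already met when the one before it is completed fails the run):
1. the drawer is pulled out by at least 120 mm (value of joint cabinet_drawer0 above 0.12 m), for 0.2 s.
2. every drive is in the drawer, none sticking up above its sides (x of drive1 in the frame of drawer_floor between -0.112 and 0.112 m and y of drive1 in the frame of drawer_floor between -0.153 and 0.153 m and z of drive1 in the frame of drawer_floor between 0 and 0.041 m and x of drive2 in the frame of drawer_floor between -0.112 and 0.112 m and y of drive2 in the frame of drawer_floor between -0.153 and 0.153 m and z of drive2 in the frame of drawer_floor between 0 and 0.041 m and x of drive3 in the frame of drawer_floor between -0.112 and 0.112 m and y of drive3 in the frame of drawer_floor between -0.153 and 0.153 m and z of drive3 in the frame of drawer_floor between 0 and 0.041 m and x of drive4 in the frame of drawer_floor between -0.112 and 0.112 m and y of drive4 in the frame of drawer_floor between -0.153 and 0.153 m and z of drive4 in the frame of drawer_floor between 0 and 0.041 m), for 0.3 s.
3. the drawer is pushed fully shut (value of joint cabinet_drawer0 below 0.008 m), for 0.2 s.
At the end, for the whole second after the job is handed in: Every drive present is inside the drawer (centre less than 41 mm above its floor), the drawer is shut to within 8 mm, and the cover sits on the tray: centred to 8 mm, seated to 3.5 mm in height, level to 0.05 rad, turned by no more than 0.1 rad from the tray, at rest (all of step 2 and value of joint cabinet_drawer0 below 0.008 m and x of cover in the frame of tray between -0.008 and 0.008 m and y of cover in the frame of tray between -0.008 and 0.008 m and z of cover in the frame of tray between 0.015 and 0.0235 m and angle between cover's own z axis and vertical below 0.05 rad and angle between the x axis of cover and the x axis of tray, either way round below 0.1 rad and linear speed of cover below 0.02 m/s); the robot touches nothing.
It fails at once if one of the other loose things on the desk is moved by more than 40 mm (distance of any of stapler, stamp, dispenser, mug, punch, clipbox, inkpad from where it was at the start of the episode above 0.04 m).
Of drive1, drive2, drive3, drive4 only 3 to 4 are there at a start; the rules pass over those that are not, and their reading is None.
At some moment in a run one of cover, drive1, drive2, drive3, drive4 may be knocked a few centimetres aside while the robot is not near it.
Once in a run the grip may slacken for a moment while it holds something.
It also fails if it takes over 210 s, if anything falls off the work surface, if the arm or the gripper's body presses on something with over 40 N, if the wrist force passes 120 N, or if a joint passes its speed limit or range.

## Working session

There is one attempt and no reset: what is moved stays moved. The work goes in short steps, Python scripts to look and compute and a tool call to move; the robot and the scene stay as the last step left them, time stands still between calls to the robot, and variables do not carry over. Pictures are saved under pics/ and viewed, about 12 in all and at most 16, crops included, and the job is handed in when it is done.

Besides the shell and the picture viewer there is one more tool, called after "Request:" by a JSON object that holds its "method" and its "body", one argument or row to a line. move_arm: Moves the arm, as the interface text tells. Shift numbers are shares of 0.03 m and turn numbers shares of 4 degrees, none past 1 either way. Its arguments: {"type":"object","properties":{"deltas":{"type":"array"},"grip_force":{"type":"number"}},"required":["deltas"]}

```bash
mkdir -p pics; ls
cat > h.py <<'E'
import numpy as np, cv2
from scipy.spatial.transform import Rotation as R
from bench import ctrl, cams
def snap(name,fn):
    s=ctrl.get_state(); d=cams.get_image(name); im=d["image"][:,:,::-1].copy()
    cv2.imwrite("pics/"+fn,im); K=np.array(d["K"])
    if name=="wrist":
        T=np.eye(4);T[:3,:3]=R.from_rotvec(s["tool_rot"]).as_matrix();T[:3,3]=s["position"]
        T=T@np.array(d["tool_from_camera"])
    else: T=np.array(d["world_from_camera"])
    np.savez("pics/"+fn+".npz",K=K,T=T); return im,K,T
def ray(K,T,u,v,z):
    d=T[:3,:3]@np.linalg.inv(K)@[u,v,1]; o=T[:3,3]; return o+d*(z-o[2])/d[2]
def load(fn):
    z=np.load("pics/"+fn+".npz"); return z["K"],z["T"]
def proj(K,T,p):
    q=np.linalg.inv(T)@np.append(p,1); q=K@q[:3]; return q[:2]/q[2]
E
python3 - <<'E'
from h import *
for n in("scene","side"):
    im,K,T=snap(n,n+"0.png"); print(n,K.round(1).tolist(),T.round(3).tolist())
s=ctrl.get_state(); print({k:np.round(v,3) for k,v in s.items()}); print(R.from_rotvec(s["tool_rot"]).as_matrix().round(3), ctrl.tcp_to_tips)
E
```

```text
pics
scene [[445.9, 0.0, 326.4], [0.0, 445.9, 202.3], [0.0, 0.0, 1.0]] [[-0.307, 0.752, -0.584, 1.281], [0.952, 0.244, -0.186, 0.149], [0.002, -0.613, -0.79, 1.148], [0.0, 0.0, 0.0, 1.0]]
side [[412.7, 0.0, 314.7], [0.0, 412.7, 203.8], [0.0, 0.0, 1.0]] [[0.952, -0.219, 0.213, 0.284], [-0.305, -0.63, 0.715, -0.965], [-0.022, -0.745, -0.666, 0.927], [0.0, 0.0, 0.0, 1.0]]
{'time': np.float64(0.1), 'joint_positions': array([-1.304,  0.322, -0.07 ,  1.452,  0.023,  1.371, -0.057]), 'qd': array([-0.001, -0.   ,  0.002, -0.001,  0.002, -0.   , -0.001]), 'joint_torque': array([-0.0000e+00, -4.9257e+01, -4.0600e-01, -3.1340e+01, -6.4000e-02,
        3.9000e-02,  0.0000e+00]), 'position': array([0.163, 0.629, 0.244]), 'tool_rot': array([-3.960e-01, -3.116e+00,  3.000e-03]), 'ft_force': array([ 0.081, -0.773, -0.093]), 'torque': array([-0.02 ,  0.021, -0.023]), 'grip_width': np.float64(0.997)}
[[-0.968  0.25  -0.   ]
 [ 0.25   0.968 -0.002]
 [-0.    -0.002 -1.   ]] 0.022
```

View pics/scene0.png

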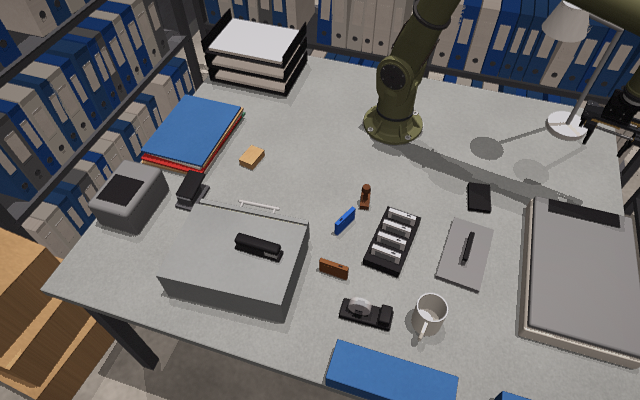

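View pics/side0.png

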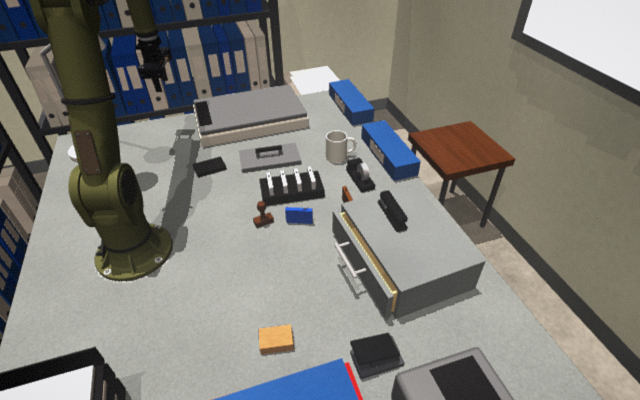

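Scene: the tray with 4 aluminium drives is at about (393,240), the cover at (466,253), and the cabinet at (235,255). The blue (345,220) and brown (333,268) boxes are decoys. The drawer handle shows in the side view at (348,258). I'll enlarge these for measuring and to confirm them.

Run:
```python
import cv2,numpy as np
a=cv2.imread("pics/scene0.png"); b=cv2.imread("pics/side0.png")
cv2.imwrite("pics/c1.png",cv2.resize(a[190:310,315:505],None,fx=4.2,fy=4.2,interpolation=3))
c=cv2.resize(b[135:315,230:490],None,fx=3,fy=3,interpolation=3); cv2.imwrite("pics/c2.png",c)
d=cv2.resize(a[185:335,145:325],None,fx=4,fy=4,interpolation=3); cv2.imwrite("pics/c3.png",d)
```

```text
(no output)
```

View pics/c1.png

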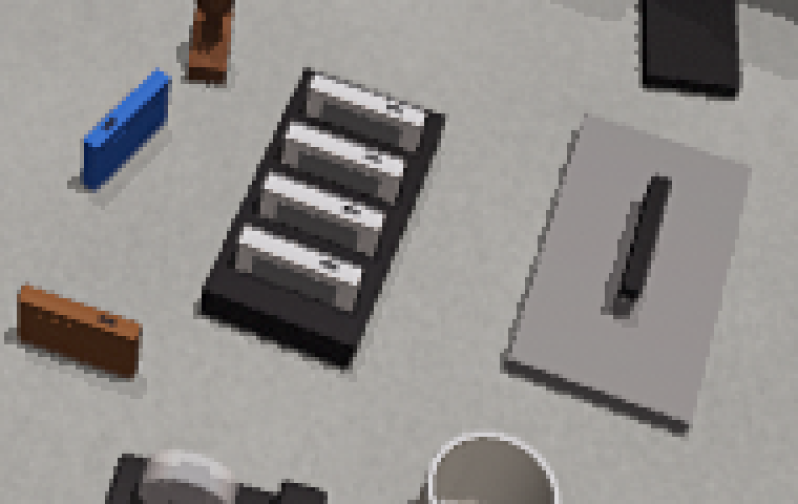

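View pics/c2.png

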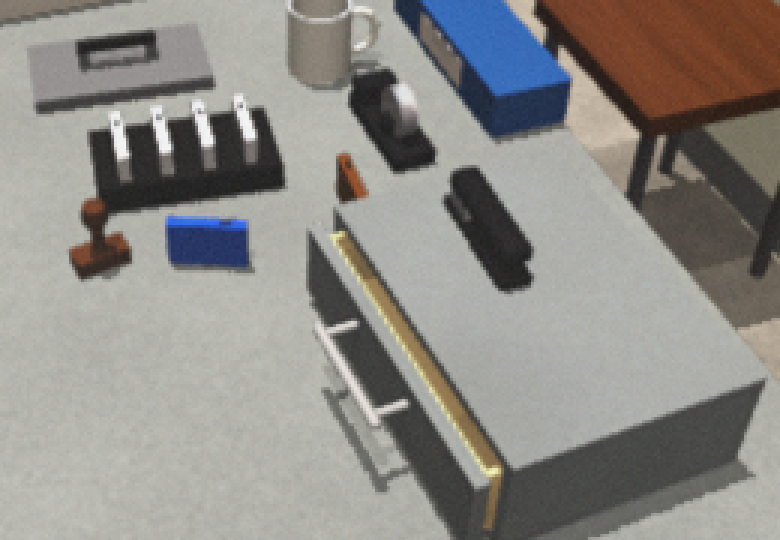

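Run:
```python
from h import *
K,T=load("scene0.png"); K2,T2=load("side0.png")
A=lambda x,y,z:ray(K,T,315+x/4.2,190+y/4.2,z)[:2]
B=lambda x,y,z:ray(K2,T2,230+x/3,135+y/3,z)[:2]
def show(n,P):
    P=np.array(P);print(n,P.round(3).tolist(),"c",P.mean(0).round(4),"ed",[(round(float(np.hypot(*e)),3),round(float(np.degrees(np.arctan2(e[1],e[0]))),1)) for e in np.diff(np.vstack([P,P[:1]]),axis=0)])
show("cover",[A(*p,.018) for p in[(587,115),(750,168),(686,428),(505,360)]])
show("coverside",[B(*p,.018) for p in[(30,47),(207,27),(214,82),(37,105)]])
show("barS",[A(*p,.054) for p in [(660,177),(630,295)]])
show("tray",[A(*p,.034) for p in[(305,70),(445,115),(348,350),(203,292)]])
show("trayside",[B(*p,.034) for p in[(90,130),(270,108),(284,183),(100,205)]][:4])
for i,q in enumerate([((312,77),(425,112)),((290,126),(404,162)),((267,177),(384,214)),((243,230),(362,270))]): show("d%d"%i,[A(*p,.066) for p in q])
show("cabtop",[B(*p,.116) for p in[(335,207),(505,468),(765,380)]])
show("handle",[B(*p,.078) for p in[(318,328),(377,421)]])
show("face",[B(*p,.104) for p in[(312,225),(478,490)]])
C=lambda u,v,z:ray(K,T,u,v,z)[:2]
show("cabscene",[C(*p,.116) for p in[(309,223),(288,296),(159,278),(195,205)]])
```

```text
cover [[0.38, 0.283], [0.391, 0.403], [0.617, 0.381], [0.603, 0.259]] c [0.4978 0.3315] ed [(0.12, 84.6), (0.226, -5.6), (0.123, -96.3), (0.224, 173.7)]
coverside [[0.395, 0.401], [0.624, 0.368], [0.598, 0.248], [0.381, 0.274]] c [0.4995 0.3229] ed [(0.232, -8.1), (0.123, -102.1), (0.219, 173.0), (0.128, 83.8)]
barS [[0.447, 0.335], [0.55, 0.327]] c [0.4986 0.3313] ed [(0.103, -4.5), (0.103, 175.5)]
tray [[0.416, 0.075], [0.425, 0.182], [0.638, 0.156], [0.624, 0.052]] c [0.5259 0.1163] ed [(0.107, 85.3), (0.214, -7.1), (0.105, -97.3), (0.209, 173.6)]
trayside [[0.429, 0.184], [0.641, 0.154], [0.613, 0.019], [0.412, 0.05]] c [0.5236 0.1018] ed [(0.214, -8.0), (0.138, -101.8), (0.203, 171.2), (0.134, 82.5)]
d0 [[0.446, 0.083], [0.451, 0.167]] c [0.4486 0.1254] ed [(0.084, 86.1), (0.084, -93.9)]
d1 [[0.493, 0.078], [0.499, 0.161]] c [0.496  0.1199] ed [(0.083, 86.2), (0.083, -93.8)]
d2 [[0.541, 0.073], [0.546, 0.157]] c [0.5431 0.115 ] ed [(0.084, 86.6), (0.084, -93.4)]
d3 [[0.588, 0.068], [0.594, 0.152]] c [0.5909 0.1099] ed [(0.084, 85.8), (0.084, -94.2)]
cabtop [[0.618, -0.122], [0.636, -0.456], [0.882, -0.444]] c [ 0.7122 -0.3408] ed [(0.335, -86.9), (0.246, 2.7), (0.417, 129.3)]
handle [[0.56, -0.235], [0.571, -0.353]] c [ 0.5654 -0.2936] ed [(0.119, -84.7), (0.119, 95.3)]
face [[0.592, -0.127], [0.612, -0.461]] c [ 0.6022 -0.2938] ed [(0.335, -86.7), (0.335, 93.3)]
cabscene [[0.605, -0.118], [0.833, -0.094], [0.889, -0.429], [0.647, -0.454]] c [ 0.7435 -0.2738] ed [(0.229, 5.9), (0.34, -80.6), (0.243, -174.0), (0.339, 97.1)]
```

View pics/c3.png

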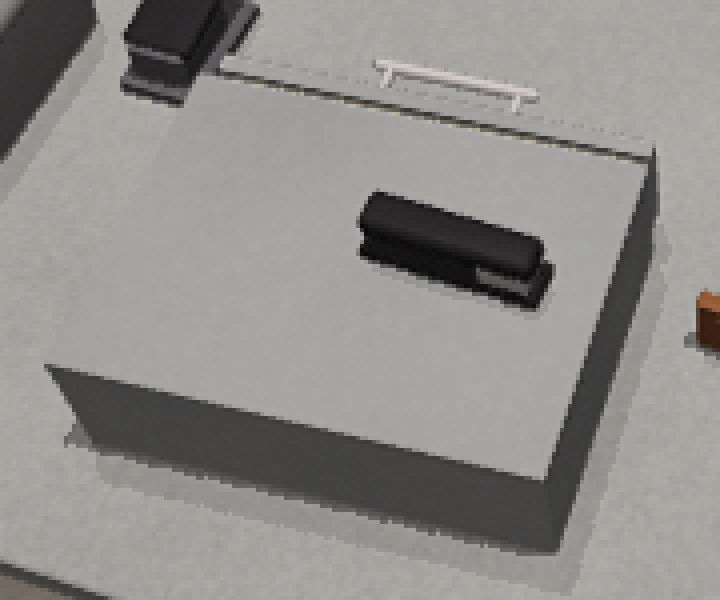

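Run:
```python
from h import *
K,T=load("scene0.png")
C=lambda x,y,z:ray(K,T,145+x/4,185+y/4,z)[:2]
def show(n,P):
    P=np.array(P);print(n,P.round(3).tolist(),"c",P.mean(0).round(4),"ed",[(round(float(np.hypot(*e)),3),round(float(np.degrees(np.arctan2(e[1],e[0]))),1)) for e in np.diff(np.vstack([P,P[:1]]),axis=0)])
show("cab",[C(*p,.116) for p in[(648,160),(545,479),(45,365),(215,71)]])
show("handle",[C(*p,.080) for p in[(373,65),(538,96)]])
show("face",[C(*p,.104) for p in[(220,57),(652,140)]])
```

```text
cab [[0.613, -0.121], [0.861, -0.102], [0.886, -0.439], [0.636, -0.448]] c [ 0.7492 -0.2772] ed [(0.248, 4.4), (0.338, -85.6), (0.25, -177.9), (0.328, 94.0)]
handle [[0.572, -0.358], [0.56, -0.228]] c [ 0.5661 -0.2927] ed [(0.13, 94.9), (0.13, -85.1)]
face [[0.616, -0.458], [0.588, -0.127]] c [ 0.602  -0.2922] ed [(0.332, 94.8), (0.332, -85.2)]
```

```bash
cat >> h.py <<'E'
def plan(p=None,ang=None):
    """remaining turn (deg about tool z, units of 4deg) and shift in tool axes after turn (units of .03)"""
    s=ctrl.get_state(); M=R.from_rotvec(s["tool_rot"]).as_matrix()
    a=np.degrees(np.arctan2(M[1,1],M[0,1])); tilt=M[:2,2]
    out={"pos":np.round(s["position"],4).tolist(),"yang":round(a,2),"tilt":tilt.round(4).tolist(),"grip":round(float(s["grip_width"]),3),"F":np.round(s["ft_force"],1).tolist(),"t":round(float(s["time"]),1)}
    if ang is None: ang=a
    out["turn"]=round(-((ang-a+180)%360-180)/4,2)
    if p is not None:
        t=np.radians(ang); y=np.array([np.cos(t),np.sin(t),0]); z=np.array([0,0,-1.]); x=np.cross(y,z)
        d=np.array(p)-s["position"]; out["shift"]=(np.array([x@d,y@d,z@d])/.03).round(2).tolist()
    print(out)
# cabinet model (measured)
CY=4.4; CO=np.array([.741,-.279])
def cab(x,y):
    t=np.radians(CY); return CO+np.array([np.cos(t)*x-np.sin(t)*y,np.sin(t)*x+np.cos(t)*y])
E
python3 - <<'E'
from h import *
plan((.5,.1,.245),CY)
K,T=load("scene0.png")
for p in[(360,255),(530,305)]: print(ray(K,T,145+p[0]/4,185+p[1]/4,.116))
print(ray(K,T,145+370/4,185+192/4,.16),cab(-.175,0))
E
```

```text
{'pos': [0.1625, 0.6289, 0.2436], 'yang': np.float64(75.52), 'tilt': [-0.0003, -0.0017], 'grip': 0.997, 'F': [0.1, -0.8, -0.1], 't': 0.1, 'turn': np.float64(17.78), 'shift': [-18.44, 9.86, -0.05]}
[ 0.74731909 -0.28012153  0.116     ]
[ 0.74804153 -0.15632738  0.116     ]
[ 0.7232902  -0.27637561  0.16      ] [ 0.56651577 -0.29242583]
```

Request:
{"method": "move_arm", "body": {
  "deltas": [
    {"linear": [0, 0, 0], "turn": [0, 0, 1], "claw": 0.6},
    {"linear": [0, 0, 0], "turn": [0, 0, 1], "claw": 0.6},
    {"linear": [0, 0, 0], "turn": [0, 0, 1], "claw": 0.6},
    {"linear": [0, 0, 0], "turn": [0, 0, 1], "claw": 0.6},
    {"linear": [0, 0, 0], "turn": [0, 0, 1], "claw": 0.6},
    {"linear": [0, 0, 0], "turn": [0, 0, 1], "claw": 0.6},
    {"linear": [0, 0, 0], "turn": [0, 0, 1], "claw": 0.6},
    {"linear": [0, 0, 0], "turn": [0, 0, 1], "claw": 0.6},
    {"linear": [0, 0, 0], "turn": [0, 0, 1], "claw": 0.6},
    {"linear": [0, 0, 0], "turn": [0, 0, 1], "claw": 0.6},
    {"linear": [0, 0, 0], "turn": [0, 0, 1], "claw": 0.6},
    {"linear": [0, 0, 0], "turn": [0, 0, 1], "claw": 0.6},
    {"linear": [0, 0, 0], "turn": [0, 0, 1], "claw": 0.6},
    {"linear": [0, 0, 0], "turn": [0, 0, 1], "claw": 0.6},
    {"linear": [0, 0, 0], "turn": [0, 0, 1], "claw": 0.6},
    {"linear": [0, 0, 0], "turn": [0, 0, 1], "claw": 0.6},
    {"linear": [0, 0, 0], "turn": [0, 0, 1], "claw": 0.6},
    {"linear": [0, 0, 0], "turn": [0, 0, 0.77], "claw": 0.6}
  ]
}}

```text
time: 1.6
position: [0.1625, 0.629, 0.2439]
tool_rot: [2.137, 2.302, -0.001]
ft_force: [0.3, 0.1, -0.1]
grip_width: 0.404
```

Request:
{"method": "move_arm", "body": {
  "deltas": [
    {"linear": [-0.97, 0.52, 0], "turn": [0, 0, 0], "claw": 0.6},
    {"linear": [-0.97, 0.52, 0], "turn": [0, 0, 0], "claw": 0.6},
    {"linear": [-0.97, 0.52, 0], "turn": [0, 0, 0], "claw": 0.6},
    {"linear": [-0.97, 0.52, 0], "turn": [0, 0, 0], "claw": 0.6},
    {"linear": [-0.97, 0.52, 0], "turn": [0, 0, 0], "claw": 0.6},
    {"linear": [-0.97, 0.52, 0], "turn": [0, 0, 0], "claw": 0.6},
    {"linear": [-0.97, 0.52, 0], "turn": [0, 0, 0], "claw": 0.6},
    {"linear": [-0.97, 0.52, 0], "turn": [0, 0, 0], "claw": 0.6},
    {"linear": [-0.97, 0.52, 0], "turn": [0, 0, 0], "claw": 0.6},
    {"linear": [-0.97, 0.52, 0], "turn": [0, 0, 0], "claw": 0.6},
    {"linear": [-0.97, 0.52, 0], "turn": [0, 0, 0], "claw": 0.6},
    {"linear": [-0.97, 0.52, 0], "turn": [0, 0, 0], "claw": 0.6},
    {"linear": [-0.97, 0.52, 0], "turn": [0, 0, 0], "claw": 0.6},
    {"linear": [-0.97, 0.52, 0], "turn": [0, 0, 0], "claw": 0.6},
    {"linear": [-0.97, 0.52, 0], "turn": [0, 0, 0], "claw": 0.6},
    {"linear": [-0.97, 0.52, 0], "turn": [0, 0, 0], "claw": 0.6},
    {"linear": [-0.97, 0.52, 0], "turn": [0, 0, 0], "claw": 0.6},
    {"linear": [-0.97, 0.52, 0], "turn": [0, 0, 0], "claw": 0.6},
    {"linear": [-0.97, 0.52, 0], "turn": [0, 0, 0], "claw": 0.6},
    {"linear": [0, 0, 0], "turn": [0, 0, 0], "claw": 0.6}
  ]
}}

```text
time: 3.27
position: [0.5036, 0.0935, 0.2447]
tool_rot: [2.143, 2.292, -0.002]
ft_force: [-0.6, -0.8, 0.1]
grip_width: 0.401
```

Run:
```python
from h import *
plan((.566,-.293,.25),CY); snap("wrist","w0.png")
```

```text
{'pos': [0.5036, 0.0935, 0.2447], 'yang': np.float64(3.86), 'tilt': [0.0022, -0.0034], 'grip': 0.401, 'F': [-0.6, -0.8, 0.1], 't': 3.3, 'turn': np.float64(-0.14), 'shift': [-13.01, 1.09, -0.18]}
```

View pics/w0.png

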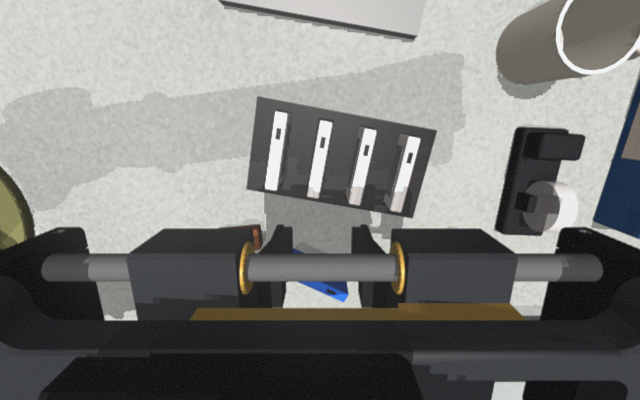

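Wrist view: tray top corners are at (258,97), (436,128), (413,217) and (248,188), with four drives standing in it. I'll measure from this and move on to the handle.

Run:
```python
from h import *
K,T=load("w0.png")
W=lambda u,v,z:ray(K,T,u,v,z)[:2]
def show(n,P):
    P=np.array(P);print(n,P.round(3).tolist(),"c",P.mean(0).round(4),"ed",[(round(float(np.hypot(*e)),3),round(float(np.degrees(np.arctan2(e[1],e[0]))),1)) for e in np.diff(np.vstack([P,P[:1]]),axis=0)])
show("tray",[W(*p,.034) for p in[(258,97),(436,129),(413,217),(248,188)]])
for q in [((282,112),(272,190)),((325,121),(313,197)),((370,129),(356,205)),((414,137),(400,212))]: show("d",[W(*p,.066) for p in q])
```

```text
tray [[0.428, 0.18], [0.635, 0.159], [0.624, 0.049], [0.417, 0.074]] c [0.5261 0.1154] ed [(0.208, -6.0), (0.11, -95.6), (0.209, 173.4), (0.107, 83.9)]
d [[0.46, 0.166], [0.451, 0.081]] c [0.4556 0.1235] ed [(0.085, -95.8), (0.085, 84.2)]
d [[0.505, 0.16], [0.497, 0.076]] c [0.5012 0.1179] ed [(0.084, -95.3), (0.084, 84.7)]
d [[0.553, 0.155], [0.546, 0.07]] c [0.5498 0.1123] ed [(0.085, -94.5), (0.085, 85.5)]
d [[0.601, 0.149], [0.597, 0.065]] c [0.599  0.1072] ed [(0.084, -92.3), (0.084, 87.7)]
```

Request:
{"method": "move_arm", "body": {
  "deltas": [
    {"linear": [-1, 0.08, 0], "turn": [0, 0, -0.14], "claw": 0.65},
    {"linear": [-1, 0.08, 0], "turn": [0, 0, 0], "claw": 0.65},
    {"linear": [-1, 0.08, 0], "turn": [0, 0, 0], "claw": 0.65},
    {"linear": [-1, 0.08, 0], "turn": [0, 0, 0], "claw": 0.65},
    {"linear": [-1, 0.08, 0], "turn": [0, 0, 0], "claw": 0.65},
    {"linear": [-1, 0.08, 0], "turn": [0, 0, 0], "claw": 0.65},
    {"linear": [-1, 0.08, 0], "turn": [0, 0, 0], "claw": 0.65},
    {"linear": [-1, 0.08, 0], "turn": [0, 0, 0], "claw": 0.65},
    {"linear": [-1, 0.08, 0], "turn": [0, 0, 0], "claw": 0.65},
    {"linear": [-1, 0.08, 0], "turn": [0, 0, 0], "claw": 0.65},
    {"linear": [-1, 0.08, 0], "turn": [0, 0, 0], "claw": 0.65},
    {"linear": [-1, 0.08, 0], "turn": [0, 0, 0], "claw": 0.65},
    {"linear": [-1, 0.08, 0], "turn": [0, 0, 0], "claw": 0.65},
    {"linear": [0, 0, 0], "turn": [0, 0, 0], "claw": 0.65}
  ]
}}

```text
time: 4.48
position: [0.5642, -0.2906, 0.2438]
tool_rot: [2.129, 2.308, -0.007]
ft_force: [-1.2, 0.1, 1.0]
grip_width: 0.35
```

Run:
```python
from h import *
plan((.566,-.293,.18),CY); snap("wrist","w1.png")
```

```text
{'pos': [0.5642, -0.2906, 0.2438], 'yang': np.float64(4.62), 'tilt': [-0.0017, -0.0044], 'grip': 0.35, 'F': [-1.2, 0.1, 1.0], 't': 4.5, 'turn': np.float64(0.05), 'shift': [-0.09, 0.05, 2.13]}
```

View pics/w1.png

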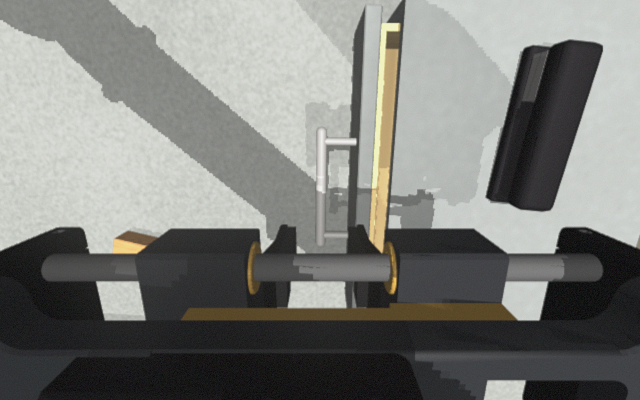

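Wrist view: the handle bar runs from (321,128) to (320,243), and the drawer face edge is at about u=357–380.

Run:
```python
from h import *
K,T=load("w1.png")
for p in [(321.5,129),(321.5,185),(320,244)]: print(ray(K,T,*p,.082).round(4))
print(ray(K,T,372,5,.104),ray(K,T,375,230,.104))
```

```text
[ 0.5611 -0.2323  0.082 ]
[ 0.5656 -0.2896  0.082 ]
[ 0.5693 -0.3569  0.082 ]
[ 0.59515938 -0.12728857  0.104     ] [ 0.62324793 -0.32697206  0.104     ]
```

Request:
{"method": "move_arm", "body": {
  "deltas": [
    {"linear": [-0.1, 0.05, 0.9], "turn": [0, 0, 0], "claw": 0.68},
    {"linear": [0, 0, 0.9], "turn": [0, 0, 0], "claw": 0.68},
    {"linear": [0, 0, 0.9], "turn": [0, 0, 0], "claw": 0.68},
    {"linear": [0, 0, 0.7], "turn": [0, 0, 0], "claw": 0.68},
    {"linear": [0, 0, 0.5], "turn": [0, 0, 0], "claw": 0.68},
    {"linear": [0, 0, 0.4], "turn": [0, 0, 0], "claw": 0.68},
    {"linear": [0, 0, 0.4], "turn": [0, 0, 0], "claw": 0.68},
    {"linear": [0, 0, 0.4], "turn": [0, 0, 0], "claw": 0.68},
    {"linear": [0, 0, 0.1], "turn": [0, 0, 0], "claw": 0.68},
    {"linear": [0, 0, 0], "turn": [0, 0, 0], "claw": 1},
    {"linear": [0, 0, 0], "turn": [0, 0, 0], "claw": 1},
    {"linear": [0, 0, 0], "turn": [0, 0, 0], "claw": 1},
    {"linear": [0, 0, 0], "turn": [0, 0, 0], "claw": 1},
    {"linear": [0, 0, 0], "turn": [0, 0, 0], "claw": 1}
  ],
  "grip_force": 25
}}

```text
time: 5.7
position: [0.5675, -0.288, 0.0892]
tool_rot: [2.123, 2.315, 0.001]
ft_force: [-1.7, -0.2, 1.1]
grip_width: 0.114
```

Request:
{"method": "move_arm", "body": {
  "deltas": [
    {"linear": [0, -0.2, 0], "turn": [0, 0, 0], "claw": 1},
    {"linear": [0, -0.4, 0], "turn": [0, 0, 0], "claw": 1},
    {"linear": [0, -0.4, 0], "turn": [0, 0, 0], "claw": 1},
    {"linear": [0, -0.4, 0], "turn": [0, 0, 0], "claw": 1},
    {"linear": [0, -0.4, 0], "turn": [0, 0, 0], "claw": 1},
    {"linear": [0, -0.4, 0], "turn": [0, 0, 0], "claw": 1},
    {"linear": [0, -0.4, 0], "turn": [0, 0, 0], "claw": 1},
    {"linear": [0, -0.4, 0], "turn": [0, 0, 0], "claw": 1},
    {"linear": [0, -0.4, 0], "turn": [0, 0, 0], "claw": 1},
    {"linear": [0, -0.4, 0], "turn": [0, 0, 0], "claw": 1},
    {"linear": [0, -0.4, 0], "turn": [0, 0, 0], "claw": 1},
    {"linear": [0, -0.4, 0], "turn": [0, 0, 0], "claw": 1},
    {"linear": [0, -0.4, 0], "turn": [0, 0, 0], "claw": 1},
    {"linear": [0, -0.4, 0], "turn": [0, 0, 0], "claw": 1},
    {"linear": [0, -0.4, 0], "turn": [0, 0, 0], "claw": 1},
    {"linear": [0, -0.1, 0], "turn": [0, 0, 0], "claw": 1},
    {"linear": [0, 0, 0], "turn": [0, 0, 0], "claw": 1},
    {"linear": [0, 0, 0], "turn": [0, 0, 0], "claw": 1}
  ]
}}

```text
time: 7.2
position: [0.3968, -0.3, 0.0892]
tool_rot: [2.114, 2.314, 0.014]
ft_force: [15.5, 7.6, -6.0]
grip_width: 0.118
```

Request:
{"method": "move_arm", "body": {
  "deltas": [
    {"linear": [0, 0.06, 0], "turn": [0, 0, 0], "claw": 0.66},
    {"linear": [0, 0, 0], "turn": [0, 0, 0], "claw": 0.66},
    {"linear": [0, 0, 0], "turn": [0, 0, 0], "claw": 0.66},
    {"linear": [0, 0, -0.4], "turn": [0, 0, 0], "claw": 0.66},
    {"linear": [0, 0, -0.8], "turn": [0, 0, 0], "claw": 0.66},
    {"linear": [0, 0, -0.8], "turn": [0, 0, 0], "claw": 0.66},
    {"linear": [0, 0, -0.9], "turn": [0, 0, 0], "claw": 0.66},
    {"linear": [0, 0, -0.9], "turn": [0, 0, 0], "claw": 0.66},
    {"linear": [0, 0, -0.9], "turn": [0, 0, 0], "claw": 0.66},
    {"linear": [0, 0, 0], "turn": [0, 0, 0], "claw": 0.66}
  ]
}}

```text
time: 8.03
position: [0.3939, -0.306, 0.2348]
tool_rot: [2.12, 2.308, 0.005]
ft_force: [0.4, -1.1, 0.4]
grip_width: 0.343
```

Run:
```python
from h import *
plan((.4544,.1237,.235),-6.3); im,K,T=snap("scene","s1.png")
cv2.imwrite("pics/c4.png",cv2.resize(im[150:330,150:410],None,fx=3,fy=3,interpolation=3))
print(cab(-.0015-.181-.04,0))
```

```text
{'pos': [0.3939, -0.306, 0.2348], 'yang': np.float64(4.86), 'tilt': [0.0079, -0.003], 'grip': 0.343, 'F': [0.4, -1.1, 0.4], 't': 8.0, 'turn': np.float64(2.79), 'shift': [14.46, 0.43, -0.01]}
[ 0.51915576 -0.29606998]
```

View pics/c4.png

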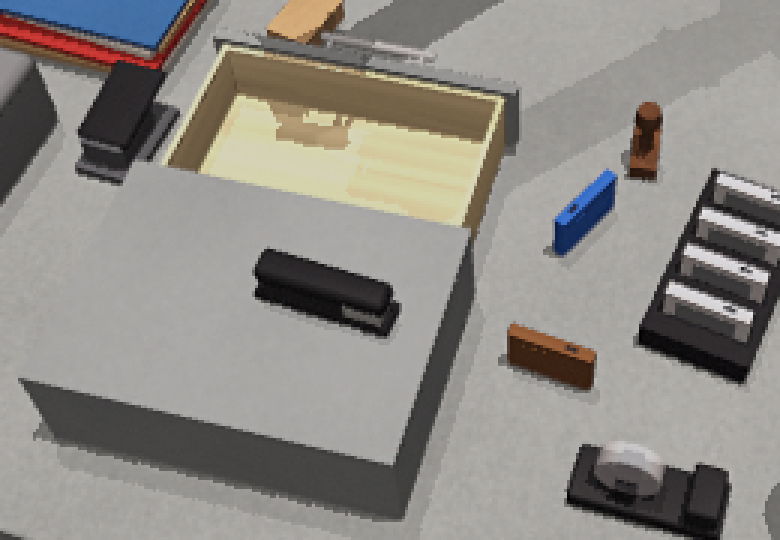

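Request:
{"method": "move_arm", "body": {
  "deltas": [
    {"linear": [0, 0, 0], "turn": [0, 0, 0.95], "claw": 0.66},
    {"linear": [0, 0, 0], "turn": [0, 0, 0.95], "claw": 0.66},
    {"linear": [0, 0, 0], "turn": [0, 0, 0.89], "claw": 0.66},
    {"linear": [0.96, 0.2, 0], "turn": [0, 0, 0], "claw": 0.66},
    {"linear": [0.97, 0.2, 0], "turn": [0, 0, 0], "claw": 0.66},
    {"linear": [0.97, 0.2, 0], "turn": [0, 0, 0], "claw": 0.66},
    {"linear": [0.97, 0.2, 0], "turn": [0, 0, 0], "claw": 0.66},
    {"linear": [0.97, 0.2, 0], "turn": [0, 0, 0], "claw": 0.66},
    {"linear": [0.97, 0.2, 0], "turn": [0, 0, 0], "claw": 0.66},
    {"linear": [0.97, 0.2, 0], "turn": [0, 0, 0], "claw": 0.66},
    {"linear": [0.97, 0, 0], "turn": [0, 0, 0], "claw": 0.66},
    {"linear": [0.97, 0, 0], "turn": [0, 0, 0], "claw": 0.66},
    {"linear": [0.97, -0.2, 0], "turn": [0, 0, 0], "claw": 0.66},
    {"linear": [0.97, -0.2, 0], "turn": [0, 0, 0], "claw": 0.66},
    {"linear": [0.97, -0.2, 0], "turn": [0, 0, 0], "claw": 0.66},
    {"linear": [0.96, -0.2, 0], "turn": [0, 0, 0], "claw": 0.66},
    {"linear": [0.96, -0.2, 0], "turn": [0, 0, 0], "claw": 0.66},
    {"linear": [0.96, 0, 0], "turn": [0, 0, 0], "claw": 0.66},
    {"linear": [0, 0, 0], "turn": [0, 0, 0], "claw": 0.66}
  ]
}}

```text
time: 9.67
position: [0.4503, 0.1336, 0.2283]
tool_rot: [-2.33, -2.106, 0.001]
ft_force: [-0.8, 0.5, 0.2]
grip_width: 0.34
```

Run:
```python
from h import *
plan((.4544,.1237,.059),-6.3)
```

```text
{'pos': [0.4503, 0.1336, 0.2283], 'yang': np.float64(-5.76), 'tilt': [-0.0014, 0.0002], 'grip': 0.34, 'F': [-0.8, 0.5, 0.2], 't': 9.7, 'turn': np.float64(0.13), 'shift': [-0.31, 0.17, 5.64]}
```

Request:
{"method": "move_arm", "body": {
  "deltas": [
    {"linear": [-0.31, 0.17, 0.3], "turn": [0, 0, 0.13], "claw": 0.66},
    {"linear": [0, 0, 0.9], "turn": [0, 0, 0], "claw": 0.66},
    {"linear": [0, 0, 0.9], "turn": [0, 0, 0], "claw": 0.66},
    {"linear": [0, 0, 0.9], "turn": [0, 0, 0], "claw": 0.66},
    {"linear": [0, 0, 0.8], "turn": [0, 0, 0], "claw": 0.66},
    {"linear": [0, 0, 0], "turn": [0, 0, 0], "claw": 0.66},
    {"linear": [0, 0, 0], "turn": [0, 0, 0], "claw": 0.66}
  ]
}}

```text
time: 10.25
position: [0.4545, 0.1161, 0.1142]
tool_rot: [-2.35, -2.085, 0.007]
ft_force: [1.2, 0.5, 1.3]
grip_width: 0.338
```

Run:
```python
from h import *
plan((.4544,.1237,.059),-6.3)
```

```text
{'pos': [0.4545, 0.1161, 0.1142], 'yang': np.float64(-6.85), 'tilt': [-0.0034, -0.0028], 'grip': 0.338, 'F': [1.2, 0.5, 1.3], 't': 10.2, 'turn': np.float64(-0.14), 'shift': [0.25, -0.03, 1.84]}
```

Request:
{"method": "move_arm", "body": {
  "deltas": [
    {"linear": [0.25, 0, 0], "turn": [0, 0, -0.12], "claw": 0.66},
    {"linear": [0, 0, 0.5], "turn": [0, 0, 0], "claw": 0.66},
    {"linear": [0, 0, 0.5], "turn": [0, 0, 0], "claw": 0.66},
    {"linear": [0, 0, 0.5], "turn": [0, 0, 0], "claw": 0.66},
    {"linear": [0, 0, 0.34], "turn": [0, 0, 0], "claw": 0.66},
    {"linear": [0, 0, 0], "turn": [0, 0, 0], "claw": 0.66},
    {"linear": [0, 0, 0], "turn": [0, 0, 0], "claw": 1},
    {"linear": [0, 0, 0], "turn": [0, 0, 0], "claw": 1},
    {"linear": [0, 0, 0], "turn": [0, 0, 0], "claw": 1},
    {"linear": [0, 0, 0], "turn": [0, 0, 0], "claw": 1},
    {"linear": [0, 0, 0], "turn": [0, 0, 0], "claw": 1}
  ],
  "grip_force": 30
}}

```text
time: 11.17
position: [0.454, 0.1269, 0.0608]
tool_rot: [-2.335, -2.095, 0.006]
ft_force: [-7.6, 1.5, 5.9]
grip_width: 0.164
```

Request:
{"method": "move_arm", "body": {
  "deltas": [
    {"linear": [0, 0, -0.3], "turn": [0, 0, 0], "claw": 1},
    {"linear": [0, 0, -0.6], "turn": [0, 0, 0], "claw": 1},
    {"linear": [0, 0, -0.9], "turn": [0, 0, 0], "claw": 1},
    {"linear": [0, 0, -0.9], "turn": [0, 0, 0], "claw": 1},
    {"linear": [0, 0, -0.9], "turn": [0, 0, 0], "claw": 1},
    {"linear": [0, 0, -0.9], "turn": [0, 0, 0], "claw": 1},
    {"linear": [0, 0, -0.9], "turn": [0, 0, 0], "claw": 1},
    {"linear": [0, 0, -0.6], "turn": [0, 0, 1], "claw": 1},
    {"linear": [0, 0, 0], "turn": [0, 0, 1], "claw": 1},
    {"linear": [0, 0, 0], "turn": [0, 0, 1], "claw": 1},
    {"linear": [0, 0, 0], "turn": [0, 0, 1], "claw": 1},
    {"linear": [0, 0, 0], "turn": [0, 0, 1], "claw": 1},
    {"linear": [0, 0, 0], "turn": [0, 0, 1], "claw": 1},
    {"linear": [0, 0, 0], "turn": [0, 0, 1], "claw": 1},
    {"linear": [0, 0, 0], "turn": [0, 0, 1], "claw": 1},
    {"linear": [0, 0, 0], "turn": [0, 0, 1], "claw": 1},
    {"linear": [0, 0, 0], "turn": [0, 0, 1], "claw": 1}
  ]
}}

```text
time: 12.58
position: [0.4571, 0.126, 0.2416]
tool_rot: [2.917, 1.166, 0.004]
ft_force: [-0.5, 0.1, -0.5]
grip_width: 0.16
```

Request:
{"method": "move_arm", "body": {
  "deltas": [
    {"linear": [0, 0, 0], "turn": [0, 0, 1], "claw": 1},
    {"linear": [0, 0, 0], "turn": [0, 0, 1], "claw": 1},
    {"linear": [0, 0, 0], "turn": [0, 0, 1], "claw": 1},
    {"linear": [0, 0, 0], "turn": [0, 0, 1], "claw": 1},
    {"linear": [0, 0, 0], "turn": [0, 0, 1], "claw": 1},
    {"linear": [0, 0, 0], "turn": [0, 0, 1], "claw": 1},
    {"linear": [0, 0, 0], "turn": [0, 0, 1], "claw": 1},
    {"linear": [0, 0, 0], "turn": [0, 0, 1], "claw": 1},
    {"linear": [0, 0, 0], "turn": [0, 0, 1], "claw": 1},
    {"linear": [0, 0, 0], "turn": [0, 0, 0.8], "claw": 1},
    {"linear": [0, 0, 0], "turn": [0, 0, 0], "claw": 1},
    {"linear": [0, 0, 0], "turn": [0, 0, 0], "claw": 1}
  ]
}}

```text
time: 13.58
position: [0.4569, 0.1261, 0.2412]
tool_rot: [-3.138, -0.128, -0.003]
ft_force: [-0.1, -0.2, -0.8]
grip_width: 0.155
```

Run:
```python
from h import *
plan((*cab(-.2225,-.105),.24),-85.6)
```

```text
{'pos': [0.4569, 0.1261, 0.2412], 'yang': np.float64(-85.34), 'tilt': [0.0017, 0.0007], 'grip': 0.155, 'F': [-0.1, -0.2, -0.8], 't': 13.6, 'turn': np.float64(0.07), 'shift': [0.99, 17.69, 0.04]}
```

Request:
{"method": "move_arm", "body": {
  "deltas": [
    {"linear": [0.1, 0.9, 0], "turn": [0, 0, 0.05], "claw": 1},
    {"linear": [0.1, 1, 0], "turn": [0, 0, 0], "claw": 1},
    {"linear": [0.1, 1, 0], "turn": [0, 0, 0], "claw": 1},
    {"linear": [0.1, 1, 0], "turn": [0, 0, 0], "claw": 1},
    {"linear": [0.1, 1, 0], "turn": [0, 0, 0], "claw": 1},
    {"linear": [0.1, 1, 0], "turn": [0, 0, 0], "claw": 1},
    {"linear": [0.1, 1, 0], "turn": [0, 0, 0], "claw": 1},
    {"linear": [0.1, 1, 0], "turn": [0, 0, 0], "claw": 1},
    {"linear": [0.1, 1, 0], "turn": [0, 0, 0], "claw": 1},
    {"linear": [0.1, 1, 0], "turn": [0, 0, 0], "claw": 1},
    {"linear": [0, 1, 0], "turn": [0, 0, 0], "claw": 1},
    {"linear": [0, 1, 0], "turn": [0, 0, 0], "claw": 1},
    {"linear": [0, 1, 0], "turn": [0, 0, 0], "claw": 1},
    {"linear": [0, 1, 0], "turn": [0, 0, 0], "claw": 1},
    {"linear": [0, 1, 0], "turn": [0, 0, 0], "claw": 1},
    {"linear": [0, 1, 0], "turn": [0, 0, 0], "claw": 1},
    {"linear": [0, 0.9, 0], "turn": [0, 0, 0], "claw": 1},
    {"linear": [0, 0.9, 0], "turn": [0, 0, 0], "claw": 1},
    {"linear": [0, 0, 0], "turn": [0, 0, 0], "claw": 1},
    {"linear": [0, 0, 0], "turn": [0, 0, 0], "claw": 1}
  ]
}}

```text
time: 15.25
position: [0.5262, -0.403, 0.2403]
tool_rot: [3.138, 0.117, -0.002]
ft_force: [0.5, 0.3, -1.4]
grip_width: 0.155
```

Run:
```python
from h import *
plan((*cab(-.2225,-.105),.078),-85.6); snap("wrist","w2.png")
```

```text
{'pos': [0.5262, -0.403, 0.2403], 'yang': np.float64(-85.72), 'tilt': [-0.001, -0.0013], 'grip': 0.155, 'F': [0.5, 0.3, -1.4], 't': 15.2, 'turn': np.float64(-0.03), 'shift': [0.04, -0.07, 5.41]}
```

View pics/w2.png

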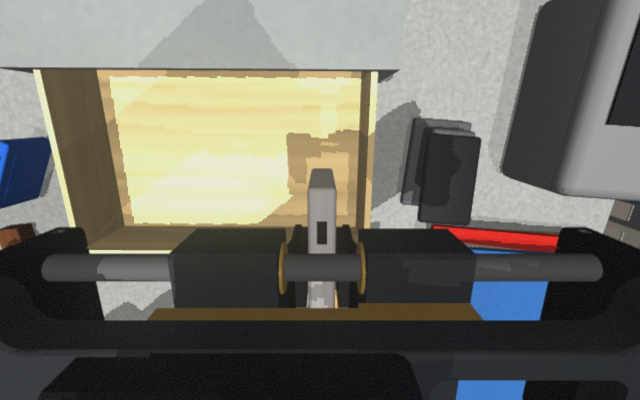

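Wrist view: the drive is held at (320,230) over the drawer. The floor's edges are at u≈100–125 on the left, u≈357 on the right, and v≈226 at the front.

Run:
```python
from h import *
K,T=load("w2.png"); t=np.radians(CY)
for n,p,z in [("floor front-right",(357,223),.022),("floor front left",(126,225),.022),("right wall top",(372,150),.094),("roof edge",(250,69),.116)]:
    d=ray(K,T,*p,z)[:2]-CO; print(n,d[0]*np.cos(t)+d[1]*np.sin(t),-d[0]*np.sin(t)+d[1]*np.cos(t))
```

```text
floor front-right -0.28315774172899943 -0.1533605593314213
floor front left -0.2845652697614945 0.14525564737156854
right wall top -0.1815033591675372 -0.15656225582010908
roof edge -0.11169028444222476 -0.04847510656309384
```

Request:
{"method": "move_arm", "body": {
  "deltas": [
    {"linear": [0, 0, 0.8], "turn": [0, 0, 0], "claw": 1},
    {"linear": [0, 0, 0.9], "turn": [0, 0, 0], "claw": 1},
    {"linear": [0, 0, 0.9], "turn": [0, 0, 0], "claw": 1},
    {"linear": [0, 0, 0.9], "turn": [0, 0, 0], "claw": 1},
    {"linear": [0, 0, 0.7], "turn": [0, 0, 0], "claw": 1},
    {"linear": [0, 0, 0.5], "turn": [0, 0, 0], "claw": 1},
    {"linear": [0, 0, 0.4], "turn": [0, 0, 0], "claw": 1},
    {"linear": [0, 0, 0.3], "turn": [0, 0, 0], "claw": 1},
    {"linear": [0, 0, 0], "turn": [0, 0, 0], "claw": 1},
    {"linear": [0, 0, 0], "turn": [0, 0, 0], "claw": 1},
    {"linear": [0, 0, 0], "turn": [0, 0, 0], "claw": 0.66},
    {"linear": [0, 0, 0], "turn": [0, 0, 0], "claw": 0.66},
    {"linear": [0, 0, 0], "turn": [0, 0, 0], "claw": 0.66},
    {"linear": [0, 0, -0.4], "turn": [0, 0, 0], "claw": 0.66},
    {"linear": [0, 0, -0.8], "turn": [0, 0, 0], "claw": 0.66},
    {"linear": [0, 0, -0.9], "turn": [0, 0, 0], "claw": 0.66},
    {"linear": [0, 0, -0.9], "turn": [0, 0, 0], "claw": 0.66},
    {"linear": [0, 0, -0.9], "turn": [0, 0, 0], "claw": 0.66},
    {"linear": [0, 0, -0.9], "turn": [0, 0, 0], "claw": 0.66},
    {"linear": [0, 0, -0.6], "turn": [0, 0, 0], "claw": 0.66}
  ]
}}

```text
time: 16.97
position: [0.5276, -0.402, 0.2449]
tool_rot: [3.137, 0.12, 0.006]
ft_force: [-0.5, 0.0, 0.8]
grip_width: 0.34
```

Run:
```python
from h import *
plan((.5021,.1184,.24)); snap("scene","s2.png")
```

```text
{'pos': [0.5276, -0.402, 0.2449], 'yang': np.float64(-85.64), 'tilt': [0.004, -0.0024], 'grip': 0.34, 'F': [-0.5, 0.0, 0.8], 't': 17.0, 'turn': np.float64(-0.0), 'shift': [0.47, -17.36, 0.16]}
```

Request:
{"method": "move_arm", "body": {
  "deltas": [
    {"linear": [0, -0.9, 0], "turn": [0, 0, 0], "claw": 0.66},
    {"linear": [0, -1, 0], "turn": [0, 0, 0], "claw": 0.66},
    {"linear": [0, -1, 0], "turn": [0, 0, 0], "claw": 0.66},
    {"linear": [0, -1, 0], "turn": [0, 0, 0], "claw": 0.66},
    {"linear": [0, -1, 0], "turn": [0, 0, 0], "claw": 0.66},
    {"linear": [0, -1, 0], "turn": [0, 0, 0], "claw": 0.66},
    {"linear": [0, -1, 0], "turn": [0, 0, 0], "claw": 0.66},
    {"linear": [0, -1, 0], "turn": [0, 0, 0], "claw": 0.66},
    {"linear": [0, -1, 0], "turn": [0, 0, 0], "claw": 0.66},
    {"linear": [0, -1, 0], "turn": [0, 0, 0], "claw": 0.66},
    {"linear": [0, -1, 0], "turn": [0, 0, 0], "claw": 0.66},
    {"linear": [0, -1, 0], "turn": [0, 0, 0], "claw": 0.66},
    {"linear": [0.1, -1, 0], "turn": [0, 0, 0], "claw": 0.66},
    {"linear": [0.1, -1, 0], "turn": [0, 0, 0], "claw": 0.66},
    {"linear": [0.1, -1, 0], "turn": [0, 0, 0], "claw": 0.66},
    {"linear": [0.1, -1, 0], "turn": [0, 0, 0], "claw": 0.66},
    {"linear": [0.1, -0.9, 0], "turn": [0, 0, 0], "claw": 0.66},
    {"linear": [0, -0.56, 0], "turn": [0, 0, 0], "claw": 0.66}
  ]
}}

```text
time: 18.52
position: [0.5022, 0.1228, 0.2413]
tool_rot: [-3.137, -0.125, -0.002]
ft_force: [-0.0, -0.0, 0.6]
grip_width: 0.344
```

Request:
{"method": "move_arm", "body": {
  "deltas": [
    {"linear": [0, 0, 0], "turn": [0, 0, -1], "claw": 0.66},
    {"linear": [0, 0, 0], "turn": [0, 0, -1], "claw": 0.66},
    {"linear": [0, 0, 0], "turn": [0, 0, -1], "claw": 0.66},
    {"linear": [0, 0, 0], "turn": [0, 0, -1], "claw": 0.66},
    {"linear": [0, 0, 0], "turn": [0, 0, -1], "claw": 0.66},
    {"linear": [0, 0, 0], "turn": [0, 0, -1], "claw": 0.66},
    {"linear": [0, 0, 0], "turn": [0, 0, -1], "claw": 0.66},
    {"linear": [0, 0, 0], "turn": [0, 0, -1], "claw": 0.66},
    {"linear": [0, 0, 0], "turn": [0, 0, -1], "claw": 0.66},
    {"linear": [0, 0, 0], "turn": [0, 0, -1], "claw": 0.66},
    {"linear": [0, 0, 0], "turn": [0, 0, -1], "claw": 0.66},
    {"linear": [0, 0, 0], "turn": [0, 0, -1], "claw": 0.66},
    {"linear": [0, 0, 0], "turn": [0, 0, -1], "claw": 0.66},
    {"linear": [0, 0, 0], "turn": [0, 0, -1], "claw": 0.66},
    {"linear": [0, 0, 0], "turn": [0, 0, -1], "claw": 0.66},
    {"linear": [0, 0, 0], "turn": [0, 0, -1], "claw": 0.66},
    {"linear": [0, 0, 0], "turn": [0, 0, -1], "claw": 0.66},
    {"linear": [0, 0, 0], "turn": [0, 0, -1], "claw": 0.66},
    {"linear": [0, 0, 0], "turn": [0, 0, -1], "claw": 0.66},
    {"linear": [0, 0, 0], "turn": [0, 0, -0.83], "claw": 0.66}
  ]
}}

```text
time: 20.18
position: [0.5025, 0.119, 0.2414]
tool_rot: [2.337, 2.099, 0.002]
ft_force: [0.1, 0.4, -0.0]
grip_width: 0.341
```

Request:
{"method": "move_arm", "body": {
  "deltas": [
    {"linear": [0, 0, 0.8], "turn": [0, 0, 0], "claw": 0.66},
    {"linear": [0, 0, 0.9], "turn": [0, 0, 0], "claw": 0.66},
    {"linear": [0, 0, 0.9], "turn": [0, 0, 0], "claw": 0.66},
    {"linear": [0, 0, 0.9], "turn": [0, 0, 0], "claw": 0.66},
    {"linear": [0, 0, 0.6], "turn": [0, 0, 0], "claw": 0.66},
    {"linear": [0, 0, 0], "turn": [0, 0, 0], "claw": 0.66},
    {"linear": [0, 0, 0], "turn": [0, 0, 0], "claw": 0.66}
  ]
}}

```text
time: 20.77
position: [0.5021, 0.1191, 0.1177]
tool_rot: [-2.341, -2.095, 0.001]
ft_force: [0.4, -0.3, 0.0]
grip_width: 0.339
```

Run:
```python
from h import *
plan((.5021,.1184,.059),-6.3)
im,K,T=snap("scene","s3.png")
cv2.imwrite("pics/c5.png",cv2.resize(im[150:310,190:510],None,fx=2.5,fy=2.5,interpolation=3))
```

```text
{'pos': [0.5021, 0.1191, 0.1177], 'yang': np.float64(-6.32), 'tilt': [-0.0007, -0.0005], 'grip': 0.339, 'F': [0.4, -0.3, 0.0], 't': 20.8, 'turn': np.float64(-0.01), 'shift': [-0.02, 0.0, 1.96]}
```

View pics/c5.png

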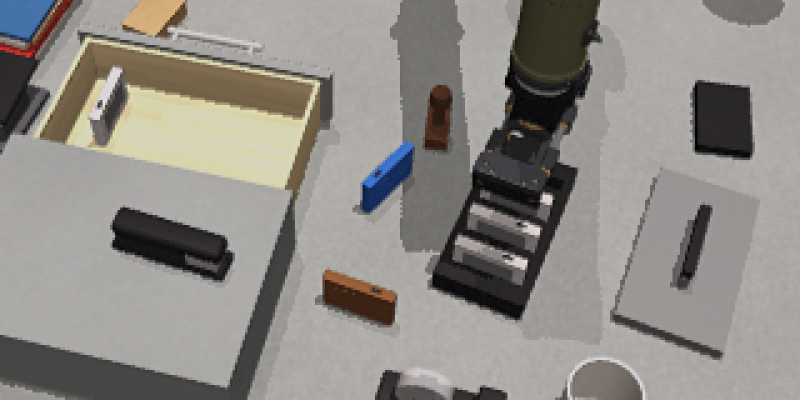

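The crop shows the first drive standing in the drawer at (105,105), and the gripper over the second. I'll carry on.

Request:
{"method": "move_arm", "body": {
  "deltas": [
    {"linear": [0, 0, 0.5], "turn": [0, 0, 0], "claw": 0.66},
    {"linear": [0, 0, 0.5], "turn": [0, 0, 0], "claw": 0.66},
    {"linear": [0, 0, 0.5], "turn": [0, 0, 0], "claw": 0.66},
    {"linear": [0, 0, 0.45], "turn": [0, 0, 0], "claw": 0.66},
    {"linear": [0, 0, 0], "turn": [0, 0, 0], "claw": 0.66},
    {"linear": [0, 0, 0], "turn": [0, 0, 0], "claw": 1},
    {"linear": [0, 0, 0], "turn": [0, 0, 0], "claw": 1},
    {"linear": [0, 0, 0], "turn": [0, 0, 0], "claw": 1},
    {"linear": [0, 0, 0], "turn": [0, 0, 0], "claw": 1},
    {"linear": [0, 0, 0], "turn": [0, 0, 0], "claw": 1},
    {"linear": [0, 0, -0.3], "turn": [0, 0, 0], "claw": 1},
    {"linear": [0, 0, -0.6], "turn": [0, 0, 0], "claw": 1},
    {"linear": [0, 0, -0.9], "turn": [0, 0, 0], "claw": 1},
    {"linear": [0, 0, -0.9], "turn": [0, 0, 0], "claw": 1},
    {"linear": [0, 0, -0.9], "turn": [0, 0, 0], "claw": 1},
    {"linear": [0, 0, -0.9], "turn": [0, 0, 0], "claw": 1},
    {"linear": [0, 0, -0.9], "turn": [0, 0, 0], "claw": 1},
    {"linear": [0, 0, -0.6], "turn": [0, 0, 0], "claw": 1}
  ]
}}

```text
time: 22.32
position: [0.5037, 0.1194, 0.243]
tool_rot: [2.339, 2.094, 0.009]
ft_force: [1.3, -0.1, -0.4]
grip_width: 0.16
```

Request:
{"method": "move_arm", "body": {
  "deltas": [
    {"linear": [0, 0, 0], "turn": [0, 0, 1], "claw": 1},
    {"linear": [0, 0, 0], "turn": [0, 0, 1], "claw": 1},
    {"linear": [0, 0, 0], "turn": [0, 0, 1], "claw": 1},
    {"linear": [0, 0, 0], "turn": [0, 0, 1], "claw": 1},
    {"linear": [0, 0, 0], "turn": [0, 0, 1], "claw": 1},
    {"linear": [0, 0, 0], "turn": [0, 0, 1], "claw": 1},
    {"linear": [0, 0, 0], "turn": [0, 0, 1], "claw": 1},
    {"linear": [0, 0, 0], "turn": [0, 0, 1], "claw": 1},
    {"linear": [0, 0, 0], "turn": [0, 0, 1], "claw": 1},
    {"linear": [0, 0, 0], "turn": [0, 0, 1], "claw": 1},
    {"linear": [0, 0, 0], "turn": [0, 0, 1], "claw": 1},
    {"linear": [0, 0, 0], "turn": [0, 0, 1], "claw": 1},
    {"linear": [0, 0, 0], "turn": [0, 0, 1], "claw": 1},
    {"linear": [0, 0, 0], "turn": [0, 0, 1], "claw": 1},
    {"linear": [0, 0, 0], "turn": [0, 0, 1], "claw": 1},
    {"linear": [0, 0, 0], "turn": [0, 0, 1], "claw": 1},
    {"linear": [0, 0, 0], "turn": [0, 0, 1], "claw": 1},
    {"linear": [0, 0, 0], "turn": [0, 0, 1], "claw": 1},
    {"linear": [0, 0, 0], "turn": [0, 0, 1], "claw": 1},
    {"linear": [0, 0, 0], "turn": [0, 0, 0.82], "claw": 1}
  ]
}}

```text
time: 23.98
position: [0.5029, 0.1192, 0.2401]
tool_rot: [-3.139, -0.115, -0.004]
ft_force: [0.4, -0.6, -0.7]
grip_width: 0.159
```

Run:
```python
from h import *
plan((*cab(-.2225,-.037),.24),-85.6)
```

```text
{'pos': [0.5029, 0.1192, 0.2401], 'yang': np.float64(-85.79), 'tilt': [0.0024, 0.0006], 'grip': 0.159, 'F': [0.4, -0.6, -0.7], 't': 24.0, 'turn': np.float64(-0.05), 'shift': [-0.52, 15.08, 0.0]}
```

Shift 15.08 along tool y, −0.52 along x.

Request:
{"method": "move_arm", "body": {
  "deltas": [
    {"linear": [-0.1, 0.9, 0], "turn": [0, 0, 0], "claw": 1},
    {"linear": [-0.1, 1, 0], "turn": [0, 0, 0], "claw": 1},
    {"linear": [-0.1, 1, 0], "turn": [0, 0, 0], "claw": 1},
    {"linear": [-0.1, 1, 0], "turn": [0, 0, 0], "claw": 1},
    {"linear": [-0.1, 1, 0], "turn": [0, 0, 0], "claw": 1},
    {"linear": [0, 1, 0], "turn": [0, 0, 0], "claw": 1},
    {"linear": [0, 1, 0], "turn": [0, 0, 0], "claw": 1},
    {"linear": [0, 1, 0], "turn": [0, 0, 0], "claw": 1},
    {"linear": [0, 1, 0], "turn": [0, 0, 0], "claw": 1},
    {"linear": [0, 1, 0], "turn": [0, 0, 0], "claw": 1},
    {"linear": [0, 1, 0], "turn": [0, 0, 0], "claw": 1},
    {"linear": [0, 1, 0], "turn": [0, 0, 0], "claw": 1},
    {"linear": [0, 1, 0], "turn": [0, 0, 0], "claw": 1},
    {"linear": [0, 1, 0], "turn": [0, 0, 0], "claw": 1},
    {"linear": [0, 0.7, 0], "turn": [0, 0, 0], "claw": 1},
    {"linear": [0, 0.5, 0], "turn": [0, 0, 0], "claw": 1},
    {"linear": [0, 0, 0], "turn": [0, 0, 0], "claw": 1},
    {"linear": [0, 0, 0], "turn": [0, 0, 0], "claw": 1}
  ]
}}

```text
time: 25.48
position: [0.522, -0.3344, 0.2395]
tool_rot: [3.138, 0.118, 0.001]
ft_force: [-0.3, 0.2, -1.3]
grip_width: 0.157
```

Run:
```python
from h import *
plan((*cab(-.2225,-.037),.078),-85.6)
```

```text
{'pos': [0.522, -0.3344, 0.2395], 'yang': np.float64(-85.68), 'tilt': [0.0006, -0.0009], 'grip': 0.157, 'F': [-0.3, 0.2, -1.3], 't': 25.5, 'turn': np.float64(-0.02), 'shift': [0.0, -0.05, 5.38]}
```

Request:
{"method": "move_arm", "body": {
  "deltas": [
    {"linear": [0, 0, 0.8], "turn": [0, 0, 0], "claw": 1},
    {"linear": [0, 0, 0.9], "turn": [0, 0, 0], "claw": 1},
    {"linear": [0, 0, 0.9], "turn": [0, 0, 0], "claw": 1},
    {"linear": [0, 0, 0.9], "turn": [0, 0, 0], "claw": 1},
    {"linear": [0, 0, 0.7], "turn": [0, 0, 0], "claw": 1},
    {"linear": [0, 0, 0.5], "turn": [0, 0, 0], "claw": 1},
    {"linear": [0, 0, 0.4], "turn": [0, 0, 0], "claw": 1},
    {"linear": [0, 0, 0.27], "turn": [0, 0, 0], "claw": 1},
    {"linear": [0, 0, 0], "turn": [0, 0, 0], "claw": 1},
    {"linear": [0, 0, 0], "turn": [0, 0, 0], "claw": 1},
    {"linear": [0, 0, 0], "turn": [0, 0, 0], "claw": 0.66},
    {"linear": [0, 0, 0], "turn": [0, 0, 0], "claw": 0.66},
    {"linear": [0, 0, 0], "turn": [0, 0, 0], "claw": 0.66},
    {"linear": [0, 0, -0.4], "turn": [0, 0, 0], "claw": 0.66},
    {"linear": [0, 0, -0.8], "turn": [0, 0, 0], "claw": 0.66},
    {"linear": [0, 0, -0.9], "turn": [0, 0, 0], "claw": 0.66},
    {"linear": [0, 0, -0.9], "turn": [0, 0, 0], "claw": 0.66},
    {"linear": [0, 0, -0.9], "turn": [0, 0, 0], "claw": 0.66},
    {"linear": [0, 0, -0.9], "turn": [0, 0, 0], "claw": 0.66},
    {"linear": [0, 0, -0.6], "turn": [0, 0, 0], "claw": 0.66}
  ]
}}

```text
time: 27.15
position: [0.5228, -0.3343, 0.2441]
tool_rot: [3.137, 0.12, 0.006]
ft_force: [0.4, 0.3, -0.5]
grip_width: 0.341
```

Run:
```python
from h import *
plan((.5499,.1132,.24))
```

```text
{'pos': [0.5228, -0.3343, 0.2441], 'yang': np.float64(-85.6), 'tilt': [0.0042, -0.0017], 'grip': 0.341, 'F': [0.4, 0.3, -0.5], 't': 27.1, 'turn': np.float64(-0.0), 'shift': [2.04, -14.8, 0.14]}
```

Request:
{"method": "move_arm", "body": {
  "deltas": [
    {"linear": [0, -0.9, 0], "turn": [0, 0, 0], "claw": 0.66},
    {"linear": [0.2, -1, 0], "turn": [0, 0, 0], "claw": 0.66},
    {"linear": [0.2, -1, 0], "turn": [0, 0, 0], "claw": 0.66},
    {"linear": [0.2, -1, 0], "turn": [0, 0, 0], "claw": 0.66},
    {"linear": [0.2, -1, 0], "turn": [0, 0, 0], "claw": 0.66},
    {"linear": [0.2, -1, 0], "turn": [0, 0, 0], "claw": 0.66},
    {"linear": [0.2, -1, 0], "turn": [0, 0, 0], "claw": 0.66},
    {"linear": [0.2, -1, 0], "turn": [0, 0, 0], "claw": 0.66},
    {"linear": [0.2, -1, 0], "turn": [0, 0, 0], "claw": 0.66},
    {"linear": [0.2, -1, 0], "turn": [0, 0, 0], "claw": 0.66},
    {"linear": [0.2, -1, 0], "turn": [0, 0, 0], "claw": 0.66},
    {"linear": [0, -1, 0], "turn": [0, 0, 0], "claw": 0.66},
    {"linear": [0, -1, 0], "turn": [0, 0, 0], "claw": 0.66},
    {"linear": [0, -1, 0], "turn": [0, 0, 0], "claw": 0.66},
    {"linear": [0, -0.9, 0], "turn": [0, 0, 0], "claw": 0.66}
  ]
}}

```text
time: 28.4
position: [0.5477, 0.1157, 0.2412]
tool_rot: [-3.138, -0.122, -0.002]
ft_force: [0.2, -0.0, -0.9]
grip_width: 0.339
```

Request:
{"method": "move_arm", "body": {
  "deltas": [
    {"linear": [0, 0, 0], "turn": [0, 0, -1], "claw": 0.66},
    {"linear": [0, 0, 0], "turn": [0, 0, -1], "claw": 0.66},
    {"linear": [0, 0, 0], "turn": [0, 0, -1], "claw": 0.66},
    {"linear": [0, 0, 0], "turn": [0, 0, -1], "claw": 0.66},
    {"linear": [0, 0, 0], "turn": [0, 0, -1], "claw": 0.66},
    {"linear": [0, 0, 0], "turn": [0, 0, -1], "claw": 0.66},
    {"linear": [0, 0, 0], "turn": [0, 0, -1], "claw": 0.66},
    {"linear": [0, 0, 0], "turn": [0, 0, -1], "claw": 0.66},
    {"linear": [0, 0, 0], "turn": [0, 0, -1], "claw": 0.66},
    {"linear": [0, 0, 0], "turn": [0, 0, -1], "claw": 0.66},
    {"linear": [0, 0, 0], "turn": [0, 0, -1], "claw": 0.66},
    {"linear": [0, 0, 0], "turn": [0, 0, -1], "claw": 0.66},
    {"linear": [0, 0, 0], "turn": [0, 0, -1], "claw": 0.66},
    {"linear": [0, 0, 0], "turn": [0, 0, -1], "claw": 0.66},
    {"linear": [0, 0, 0], "turn": [0, 0, -1], "claw": 0.66},
    {"linear": [0, 0, 0], "turn": [0, 0, -1], "claw": 0.66},
    {"linear": [0, 0, 0], "turn": [0, 0, -1], "claw": 0.66},
    {"linear": [0, 0, 0], "turn": [0, 0, -1], "claw": 0.66},
    {"linear": [0, 0, 0], "turn": [0, 0, -1], "claw": 0.66},
    {"linear": [0, 0, 0], "turn": [0, 0, -0.83], "claw": 0.66}
  ]
}}

```text
time: 30.07
position: [0.5481, 0.1135, 0.2411]
tool_rot: [2.336, 2.1, 0.002]
ft_force: [0.3, 0.0, -0.6]
grip_width: 0.338
```

Request:
{"method": "move_arm", "body": {
  "deltas": [
    {"linear": [0, 0, 0.8], "turn": [0, 0, 0], "claw": 0.66},
    {"linear": [0, 0, 0.9], "turn": [0, 0, 0], "claw": 0.66},
    {"linear": [0, 0, 0.9], "turn": [0, 0, 0], "claw": 0.66},
    {"linear": [0, 0, 0.9], "turn": [0, 0, 0], "claw": 0.66},
    {"linear": [0, 0, 0.6], "turn": [0, 0, 0], "claw": 0.66},
    {"linear": [0, 0, 0], "turn": [0, 0, 0], "claw": 0.66},
    {"linear": [0, 0, 0], "turn": [0, 0, 0], "claw": 0.66}
  ]
}}

```text
time: 30.65
position: [0.5477, 0.1136, 0.1173]
tool_rot: [2.34, 2.096, -0.001]
ft_force: [0.4, -1.0, 0.6]
grip_width: 0.339
```

Run:
```python
from h import *
plan((.5499,.1132,.059),-6.3)
im,K,T=snap("scene","s4.png")
for n in ["s3.png"]:
    b=cv2.imread("pics/"+n); d=cv2.absdiff(im,b).max(2)>40; ys,xs=np.where(d); print(len(ys)); 
    m=cv2.morphologyEx(d.astype(np.uint8),cv2.MORPH_OPEN,np.ones((2,2))); k,_,st,c=cv2.connectedComponentsWithStats(m); print([(s[:5].tolist()) for s in st[1:] if s[4]>8])
```

```text
{'pos': [0.5477, 0.1136, 0.1173], 'yang': np.float64(-6.28), 'tilt': [-0.0005, -0.0005], 'grip': 0.339, 'F': [0.4, -1.0, 0.6], 't': 30.6, 'turn': np.float64(0.0), 'shift': [-0.01, 0.07, 1.94]}
4319
[[393, 0, 10, 12, 71], [392, 13, 6, 23, 59], [445, 12, 3, 19, 47], [391, 37, 2, 5, 10], [397, 84, 48, 106, 1530], [406, 116, 6, 6, 29], [347, 125, 15, 24, 170], [392, 133, 4, 10, 28], [382, 136, 7, 6, 26], [373, 144, 11, 17, 122], [387, 146, 15, 57, 293], [347, 156, 8, 13, 67], [375, 167, 4, 11, 34], [247, 182, 15, 33, 263], [396, 188, 24, 9, 79], [411, 200, 8, 11, 48], [395, 203, 5, 3, 12], [373, 209, 10, 27, 83], [382, 208, 6, 7, 21], [404, 208, 6, 9, 24], [407, 213, 6, 10, 27], [390, 214, 8, 5, 28], [350, 225, 2, 5, 10], [397, 227, 4, 5, 12], [405, 228, 7, 11, 55], [378, 231, 25, 15, 194], [345, 232, 19, 32, 287], [356, 265, 27, 16, 229]]
```

Request:
{"method": "move_arm", "body": {
  "deltas": [
    {"linear": [0, 0.07, 0.5], "turn": [0, 0, 0], "claw": 0.66},
    {"linear": [0, 0, 0.5], "turn": [0, 0, 0], "claw": 0.66},
    {"linear": [0, 0, 0.5], "turn": [0, 0, 0], "claw": 0.66},
    {"linear": [0, 0, 0.45], "turn": [0, 0, 0], "claw": 0.66},
    {"linear": [0, 0, 0], "turn": [0, 0, 0], "claw": 0.66},
    {"linear": [0, 0, 0], "turn": [0, 0, 0], "claw": 1},
    {"linear": [0, 0, 0], "turn": [0, 0, 0], "claw": 1},
    {"linear": [0, 0, 0], "turn": [0, 0, 0], "claw": 1},
    {"linear": [0, 0, 0], "turn": [0, 0, 0], "claw": 1},
    {"linear": [0, 0, 0], "turn": [0, 0, 0], "claw": 1},
    {"linear": [0, 0, -0.3], "turn": [0, 0, 0], "claw": 1},
    {"linear": [0, 0, -0.6], "turn": [0, 0, 0], "claw": 1},
    {"linear": [0, 0, -0.9], "turn": [0, 0, 0], "claw": 1},
    {"linear": [0, 0, -0.9], "turn": [0, 0, 0], "claw": 1},
    {"linear": [0, 0, -0.9], "turn": [0, 0, 0], "claw": 1},
    {"linear": [0, 0, -0.9], "turn": [0, 0, 0], "claw": 1},
    {"linear": [0, 0, -0.9], "turn": [0, 0, 0], "claw": 1},
    {"linear": [0, 0, -0.6], "turn": [0, 0, 0], "claw": 1}
  ]
}}

```text
time: 32.2
position: [0.5515, 0.1136, 0.2425]
tool_rot: [2.338, 2.095, 0.009]
ft_force: [0.2, -0.2, -0.4]
grip_width: 0.155
```

Request:
{"method": "move_arm", "body": {
  "deltas": [
    {"linear": [0, 0, 0], "turn": [0, 0, 1], "claw": 1},
    {"linear": [0, 0, 0], "turn": [0, 0, 1], "claw": 1},
    {"linear": [0, 0, 0], "turn": [0, 0, 1], "claw": 1},
    {"linear": [0, 0, 0], "turn": [0, 0, 1], "claw": 1},
    {"linear": [0, 0, 0], "turn": [0, 0, 1], "claw": 1},
    {"linear": [0, 0, 0], "turn": [0, 0, 1], "claw": 1},
    {"linear": [0, 0, 0], "turn": [0, 0, 1], "claw": 1},
    {"linear": [0, 0, 0], "turn": [0, 0, 1], "claw": 1},
    {"linear": [0, 0, 0], "turn": [0, 0, 1], "claw": 1},
    {"linear": [0, 0, 0], "turn": [0, 0, 1], "claw": 1},
    {"linear": [0, 0, 0], "turn": [0, 0, 1], "claw": 1},
    {"linear": [0, 0, 0], "turn": [0, 0, 1], "claw": 1},
    {"linear": [0, 0, 0], "turn": [0, 0, 1], "claw": 1},
    {"linear": [0, 0, 0], "turn": [0, 0, 1], "claw": 1},
    {"linear": [0, 0, 0], "turn": [0, 0, 1], "claw": 1},
    {"linear": [0, 0, 0], "turn": [0, 0, 1], "claw": 1},
    {"linear": [0, 0, 0], "turn": [0, 0, 1], "claw": 1},
    {"linear": [0, 0, 0], "turn": [0, 0, 1], "claw": 1},
    {"linear": [0, 0, 0], "turn": [0, 0, 1], "claw": 1},
    {"linear": [0, 0, 0], "turn": [0, 0, 0.82], "claw": 1}
  ]
}}

```text
time: 33.87
position: [0.5506, 0.1135, 0.2395]
tool_rot: [-3.139, -0.117, -0.004]
ft_force: [0.3, 0.1, -0.4]
grip_width: 0.158
```

Run:
```python
from h import *
plan((*cab(-.2225,.031),.24),-85.6)
```

```text
{'pos': [0.5506, 0.1135, 0.2395], 'yang': np.float64(-85.75), 'tilt': [0.0025, 0.0006], 'grip': 0.158, 'F': [0.3, 0.1, -0.4], 't': 33.9, 'turn': np.float64(-0.04), 'shift': [-2.09, 12.5, -0.02]}
```

Request:
{"method": "move_arm", "body": {
  "deltas": [
    {"linear": [-0.1, 0.9, 0], "turn": [0, 0, 0], "claw": 1},
    {"linear": [-0.2, 1, 0], "turn": [0, 0, 0], "claw": 1},
    {"linear": [-0.2, 1, 0], "turn": [0, 0, 0], "claw": 1},
    {"linear": [-0.2, 1, 0], "turn": [0, 0, 0], "claw": 1},
    {"linear": [-0.2, 1, 0], "turn": [0, 0, 0], "claw": 1},
    {"linear": [-0.2, 1, 0], "turn": [0, 0, 0], "claw": 1},
    {"linear": [-0.2, 1, 0], "turn": [0, 0, 0], "claw": 1},
    {"linear": [-0.2, 1, 0], "turn": [0, 0, 0], "claw": 1},
    {"linear": [-0.2, 1, 0], "turn": [0, 0, 0], "claw": 1},
    {"linear": [-0.2, 1, 0], "turn": [0, 0, 0], "claw": 1},
    {"linear": [-0.2, 1, 0], "turn": [0, 0, 0], "claw": 1},
    {"linear": [0, 1, 0], "turn": [0, 0, 0], "claw": 1},
    {"linear": [0, 0.6, 0], "turn": [0, 0, 0], "claw": 1},
    {"linear": [0, 0, 0], "turn": [0, 0, 0], "claw": 1},
    {"linear": [0, 0, 0], "turn": [0, 0, 0], "claw": 1}
  ]
}}

```text
time: 35.12
position: [0.5161, -0.2665, 0.239]
tool_rot: [3.138, 0.118, 0.002]
ft_force: [-0.0, -0.1, -1.4]
grip_width: 0.158
```

Run:
```python
from h import *
plan((*cab(-.2225,.031),.078),-85.6)
```

```text
{'pos': [0.5161, -0.2665, 0.239], 'yang': np.float64(-85.7), 'tilt': [0.0011, -0.001], 'grip': 0.158, 'F': [-0.0, -0.1, -1.4], 't': 35.1, 'turn': np.float64(-0.02), 'shift': [0.03, -0.04, 5.37]}
```

Request:
{"method": "move_arm", "body": {
  "deltas": [
    {"linear": [0, 0, 0.8], "turn": [0, 0, 0], "claw": 1},
    {"linear": [0, 0, 0.9], "turn": [0, 0, 0], "claw": 1},
    {"linear": [0, 0, 0.9], "turn": [0, 0, 0], "claw": 1},
    {"linear": [0, 0, 0.9], "turn": [0, 0, 0], "claw": 1},
    {"linear": [0, 0, 0.7], "turn": [0, 0, 0], "claw": 1},
    {"linear": [0, 0, 0.5], "turn": [0, 0, 0], "claw": 1},
    {"linear": [0, 0, 0.4], "turn": [0, 0, 0], "claw": 1},
    {"linear": [0, 0, 0.25], "turn": [0, 0, 0], "claw": 1},
    {"linear": [0, 0, 0], "turn": [0, 0, 0], "claw": 1},
    {"linear": [0, 0, 0], "turn": [0, 0, 0], "claw": 1},
    {"linear": [0, 0, 0], "turn": [0, 0, 0], "claw": 0.66},
    {"linear": [0, 0, 0], "turn": [0, 0, 0], "claw": 0.66},
    {"linear": [0, 0, 0], "turn": [0, 0, 0], "claw": 0.66},
    {"linear": [0, 0, -0.4], "turn": [0, 0, 0], "claw": 0.66},
    {"linear": [0, 0, -0.8], "turn": [0, 0, 0], "claw": 0.66},
    {"linear": [0, 0, -0.9], "turn": [0, 0, 0], "claw": 0.66},
    {"linear": [0, 0, -0.9], "turn": [0, 0, 0], "claw": 0.66},
    {"linear": [0, 0, -0.9], "turn": [0, 0, 0], "claw": 0.66},
    {"linear": [0, 0, -0.9], "turn": [0, 0, 0], "claw": 0.66},
    {"linear": [0, 0, -0.6], "turn": [0, 0, 0], "claw": 0.66}
  ]
}}

```text
time: 36.78
position: [0.517, -0.266, 0.2439]
tool_rot: [3.138, 0.121, 0.007]
ft_force: [1.3, 0.2, -0.3]
grip_width: 0.339
```

Run:
```python
from h import *
plan((.5976,.1079,.24))
```

```text
{'pos': [0.517, -0.266, 0.2439], 'yang': np.float64(-85.57), 'tilt': [0.0044, -0.001], 'grip': 0.339, 'F': [1.3, 0.2, -0.3], 't': 36.8, 'turn': np.float64(-0.0), 'shift': [3.64, -12.22, 0.13]}
```

Request:
{"method": "move_arm", "body": {
  "deltas": [
    {"linear": [0.3, -0.9, 0], "turn": [0, 0, 0], "claw": 0.66},
    {"linear": [0.3, -1, 0], "turn": [0, 0, 0], "claw": 0.66},
    {"linear": [0.3, -1, 0], "turn": [0, 0, 0], "claw": 0.66},
    {"linear": [0.3, -1, 0], "turn": [0, 0, 0], "claw": 0.66},
    {"linear": [0.3, -1, 0], "turn": [0, 0, 0], "claw": 0.66},
    {"linear": [0.3, -1, 0], "turn": [0, 0, 0], "claw": 0.66},
    {"linear": [0.3, -1, 0], "turn": [0, 0, 0], "claw": 0.66},
    {"linear": [0.3, -1, 0], "turn": [0, 0, 0], "claw": 0.66},
    {"linear": [0.3, -1, 0], "turn": [0, 0, 0], "claw": 0.66},
    {"linear": [0.3, -1, 0], "turn": [0, 0, 0], "claw": 0.66},
    {"linear": [0.3, -1, 0], "turn": [0, 0, 0], "claw": 0.66},
    {"linear": [0.3, -0.8, 0], "turn": [0, 0, 0], "claw": 0.66},
    {"linear": [0.04, -0.5, 0], "turn": [0, 0, 0], "claw": 0.66}
  ]
}}

```text
time: 37.87
position: [0.5973, 0.1123, 0.2407]
tool_rot: [-3.138, -0.128, -0.003]
ft_force: [-0.5, -0.2, -0.9]
grip_width: 0.341
```

Request:
{"method": "move_arm", "body": {
  "deltas": [
    {"linear": [0, 0, 0], "turn": [0, 0, -1], "claw": 0.66},
    {"linear": [0, 0, 0], "turn": [0, 0, -1], "claw": 0.66},
    {"linear": [0, 0, 0], "turn": [0, 0, -1], "claw": 0.66},
    {"linear": [0, 0, 0], "turn": [0, 0, -1], "claw": 0.66},
    {"linear": [0, 0, 0], "turn": [0, 0, -1], "claw": 0.66},
    {"linear": [0, 0, 0], "turn": [0, 0, -1], "claw": 0.66},
    {"linear": [0, 0, 0], "turn": [0, 0, -1], "claw": 0.66},
    {"linear": [0, 0, 0], "turn": [0, 0, -1], "claw": 0.66},
    {"linear": [0, 0, 0], "turn": [0, 0, -1], "claw": 0.66},
    {"linear": [0, 0, 0], "turn": [0, 0, -1], "claw": 0.66},
    {"linear": [0, 0, 0], "turn": [0, 0, -1], "claw": 0.66},
    {"linear": [0, 0, 0], "turn": [0, 0, -1], "claw": 0.66},
    {"linear": [0, 0, 0], "turn": [0, 0, -1], "claw": 0.66},
    {"linear": [0, 0, 0], "turn": [0, 0, -1], "claw": 0.66},
    {"linear": [0, 0, 0], "turn": [0, 0, -1], "claw": 0.66},
    {"linear": [0, 0, 0], "turn": [0, 0, -1], "claw": 0.66},
    {"linear": [0, 0, 0], "turn": [0, 0, -1], "claw": 0.66},
    {"linear": [0, 0, 0], "turn": [0, 0, -1], "claw": 0.66},
    {"linear": [0, 0, 0], "turn": [0, 0, -1], "claw": 0.66},
    {"linear": [0, 0, 0], "turn": [0, 0, -0.83], "claw": 0.66}
  ]
}}

```text
time: 39.53
position: [0.5965, 0.107, 0.2408]
tool_rot: [2.336, 2.099, 0.0]
ft_force: [1.0, 0.1, 0.2]
grip_width: 0.338
```

Request:
{"method": "move_arm", "body": {
  "deltas": [
    {"linear": [0, 0, 0.8], "turn": [0, 0, 0], "claw": 0.66},
    {"linear": [0, 0, 0.9], "turn": [0, 0, 0], "claw": 0.66},
    {"linear": [0, 0, 0.9], "turn": [0, 0, 0], "claw": 0.66},
    {"linear": [0, 0, 0.9], "turn": [0, 0, 0], "claw": 0.66},
    {"linear": [0, 0, 0.6], "turn": [0, 0, 0], "claw": 0.66},
    {"linear": [0, 0, 0], "turn": [0, 0, 0], "claw": 0.66},
    {"linear": [0, 0, 0], "turn": [0, 0, 0], "claw": 0.66}
  ]
}}

```text
time: 40.12
position: [0.5962, 0.1075, 0.117]
tool_rot: [2.34, 2.097, -0.002]
ft_force: [0.5, 0.5, 0.7]
grip_width: 0.34
```

Run:
```python
from h import *
plan((.5976,.1079,.059),-6.3)
im,K,T=snap("scene","s5.png")
b=cv2.imread("pics/s4.png"); d=cv2.absdiff(im,b).max(2)>40
m=cv2.morphologyEx(d.astype(np.uint8),cv2.MORPH_OPEN,np.ones((2,2))); k,_,st,c=cv2.connectedComponentsWithStats(m); print([(s[:5].tolist()) for s in st[1:] if s[4]>8])
```

```text
{'pos': [0.5962, 0.1075, 0.117], 'yang': np.float64(-6.27), 'tilt': [-0.001, -0.0009], 'grip': 0.34, 'F': [0.5, 0.5, 0.7], 't': 40.1, 'turn': np.float64(0.01), 'shift': [0.02, 0.04, 1.93]}
[[396, 0, 11, 16, 80], [448, 0, 10, 25, 101], [394, 21, 5, 14, 34], [398, 96, 42, 78, 651], [400, 106, 4, 14, 42], [377, 115, 44, 101, 1119], [406, 117, 25, 12, 125], [352, 129, 11, 28, 125], [349, 165, 8, 12, 56], [413, 177, 12, 25, 131], [376, 180, 4, 7, 21], [268, 186, 14, 33, 220], [390, 201, 24, 11, 88], [351, 208, 3, 6, 13], [407, 212, 4, 11, 26], [374, 217, 7, 13, 47], [397, 221, 7, 10, 30], [400, 226, 6, 11, 31], [345, 228, 4, 12, 28], [383, 228, 9, 5, 24], [366, 236, 30, 25, 266], [400, 240, 7, 12, 57], [393, 242, 6, 6, 16], [339, 244, 39, 52, 568]]
```

Request:
{"method": "move_arm", "body": {
  "deltas": [
    {"linear": [0, 0.04, 0.5], "turn": [0, 0, 0], "claw": 0.66},
    {"linear": [0, 0, 0.5], "turn": [0, 0, 0], "claw": 0.66},
    {"linear": [0, 0, 0.5], "turn": [0, 0, 0], "claw": 0.66},
    {"linear": [0, 0, 0.45], "turn": [0, 0, 0], "claw": 0.66},
    {"linear": [0, 0, 0], "turn": [0, 0, 0], "claw": 0.66},
    {"linear": [0, 0, 0], "turn": [0, 0, 0], "claw": 1},
    {"linear": [0, 0, 0], "turn": [0, 0, 0], "claw": 1},
    {"linear": [0, 0, 0], "turn": [0, 0, 0], "claw": 1},
    {"linear": [0, 0, 0], "turn": [0, 0, 0], "claw": 1},
    {"linear": [0, 0, 0], "turn": [0, 0, 0], "claw": 1},
    {"linear": [0, 0, -0.3], "turn": [0, 0, 0], "claw": 1},
    {"linear": [0, 0, -0.6], "turn": [0, 0, 0], "claw": 1},
    {"linear": [0, 0, -0.9], "turn": [0, 0, 0], "claw": 1},
    {"linear": [0, 0, -0.9], "turn": [0, 0, 0], "claw": 1},
    {"linear": [0, 0, -0.9], "turn": [0, 0, 0], "claw": 1},
    {"linear": [0, 0, -0.9], "turn": [0, 0, 0], "claw": 1},
    {"linear": [0, 0, -0.9], "turn": [0, 0, 0], "claw": 1},
    {"linear": [0, 0, -0.6], "turn": [0, 0, 0], "claw": 1}
  ]
}}

```text
time: 41.67
position: [0.5994, 0.1081, 0.2426]
tool_rot: [2.337, 2.095, 0.008]
ft_force: [0.2, 0.3, -1.0]
grip_width: 0.159
```

Request:
{"method": "move_arm", "body": {
  "deltas": [
    {"linear": [0, 0, 0], "turn": [0, 0, 1], "claw": 1},
    {"linear": [0, 0, 0], "turn": [0, 0, 1], "claw": 1},
    {"linear": [0, 0, 0], "turn": [0, 0, 1], "claw": 1},
    {"linear": [0, 0, 0], "turn": [0, 0, 1], "claw": 1},
    {"linear": [0, 0, 0], "turn": [0, 0, 1], "claw": 1},
    {"linear": [0, 0, 0], "turn": [0, 0, 1], "claw": 1},
    {"linear": [0, 0, 0], "turn": [0, 0, 1], "claw": 1},
    {"linear": [0, 0, 0], "turn": [0, 0, 1], "claw": 1},
    {"linear": [0, 0, 0], "turn": [0, 0, 1], "claw": 1},
    {"linear": [0, 0, 0], "turn": [0, 0, 1], "claw": 1},
    {"linear": [0, 0, 0], "turn": [0, 0, 1], "claw": 1},
    {"linear": [0, 0, 0], "turn": [0, 0, 1], "claw": 1},
    {"linear": [0, 0, 0], "turn": [0, 0, 1], "claw": 1},
    {"linear": [0, 0, 0], "turn": [0, 0, 1], "claw": 1},
    {"linear": [0, 0, 0], "turn": [0, 0, 1], "claw": 1},
    {"linear": [0, 0, 0], "turn": [0, 0, 1], "claw": 1},
    {"linear": [0, 0, 0], "turn": [0, 0, 1], "claw": 1},
    {"linear": [0, 0, 0], "turn": [0, 0, 1], "claw": 1},
    {"linear": [0, 0, 0], "turn": [0, 0, 1], "claw": 1},
    {"linear": [0, 0, 0], "turn": [0, 0, 0.82], "claw": 1}
  ]
}}

```text
time: 43.33
position: [0.5985, 0.108, 0.2394]
tool_rot: [-3.139, -0.118, -0.004]
ft_force: [0.5, -0.1, -1.6]
grip_width: 0.157
```

Run:
```python
from h import *
plan((*cab(-.2225,.097),.24),-85.6)
```

```text
{'pos': [0.5985, 0.108, 0.2394], 'yang': np.float64(-85.7), 'tilt': [0.0024, 0.0004], 'grip': 0.157, 'F': [0.5, -0.1, -1.6], 't': 43.3, 'turn': np.float64(-0.02), 'shift': [-3.67, 9.99, -0.02]}
```

Request:
{"method": "move_arm", "body": {
  "deltas": [
    {"linear": [-0.37, 0.9, 0], "turn": [0, 0, 0], "claw": 1},
    {"linear": [-0.37, 1, 0], "turn": [0, 0, 0], "claw": 1},
    {"linear": [-0.37, 1, 0], "turn": [0, 0, 0], "claw": 1},
    {"linear": [-0.37, 1, 0], "turn": [0, 0, 0], "claw": 1},
    {"linear": [-0.37, 1, 0], "turn": [0, 0, 0], "claw": 1},
    {"linear": [-0.37, 1, 0], "turn": [0, 0, 0], "claw": 1},
    {"linear": [-0.37, 1, 0], "turn": [0, 0, 0], "claw": 1},
    {"linear": [-0.36, 1, 0], "turn": [0, 0, 0], "claw": 1},
    {"linear": [-0.36, 1, 0], "turn": [0, 0, 0], "claw": 1},
    {"linear": [-0.36, 0.6, 0], "turn": [0, 0, 0], "claw": 1},
    {"linear": [0, 0.5, 0], "turn": [0, 0, 0], "claw": 1},
    {"linear": [0, 0, 0], "turn": [0, 0, 0], "claw": 1},
    {"linear": [0, 0, 0], "turn": [0, 0, 0], "claw": 1}
  ]
}}

```text
time: 44.42
position: [0.5119, -0.2004, 0.2391]
tool_rot: [3.139, 0.12, 0.003]
ft_force: [-0.6, 0.2, -1.1]
grip_width: 0.158
```

Run:
```python
from h import *
plan((*cab(-.2225,.097),.078),-85.6)
```

```text
{'pos': [0.5119, -0.2004, 0.2391], 'yang': np.float64(-85.62), 'tilt': [0.002, -0.0], 'grip': 0.158, 'F': [-0.6, 0.2, -1.1], 't': 44.4, 'turn': np.float64(-0.0), 'shift': [-0.0, -0.03, 5.37]}
```

Request:
{"method": "move_arm", "body": {
  "deltas": [
    {"linear": [0, 0, 0.8], "turn": [0, 0, 0], "claw": 1},
    {"linear": [0, 0, 0.9], "turn": [0, 0, 0], "claw": 1},
    {"linear": [0, 0, 0.9], "turn": [0, 0, 0], "claw": 1},
    {"linear": [0, 0, 0.9], "turn": [0, 0, 0], "claw": 1},
    {"linear": [0, 0, 0.7], "turn": [0, 0, 0], "claw": 1},
    {"linear": [0, 0, 0.5], "turn": [0, 0, 0], "claw": 1},
    {"linear": [0, 0, 0.4], "turn": [0, 0, 0], "claw": 1},
    {"linear": [0, 0, 0.25], "turn": [0, 0, 0], "claw": 1},
    {"linear": [0, 0, 0], "turn": [0, 0, 0], "claw": 1},
    {"linear": [0, 0, 0], "turn": [0, 0, 0], "claw": 1},
    {"linear": [0, 0, 0], "turn": [0, 0, 0], "claw": 0.66},
    {"linear": [0, 0, 0], "turn": [0, 0, 0], "claw": 0.66},
    {"linear": [0, 0, 0], "turn": [0, 0, 0], "claw": 0.66},
    {"linear": [0, 0, -0.4], "turn": [0, 0, 0], "claw": 0.66},
    {"linear": [0, 0, -0.8], "turn": [0, 0, 0], "claw": 0.66},
    {"linear": [0, 0, -0.9], "turn": [0, 0, 0], "claw": 0.66},
    {"linear": [0, 0, -0.9], "turn": [0, 0, 0], "claw": 0.66},
    {"linear": [0, 0, -0.9], "turn": [0, 0, 0], "claw": 0.66},
    {"linear": [0, 0, -0.9], "turn": [0, 0, 0], "claw": 0.66},
    {"linear": [0, 0, -0.6], "turn": [0, 0, 0], "claw": 0.66}
  ]
}}

```text
time: 46.08
position: [0.5122, -0.2002, 0.2431]
tool_rot: [3.139, 0.122, 0.005]
ft_force: [0.3, -0.9, 0.5]
grip_width: 0.34
```

Run:
```python
from h import *
h=cab(-.165-.181-.05,-.004); print(h)
plan((*cab(-.165-.176,-.004),.24),4.4)
im,K,T=snap("scene","s6.png")
cv2.imwrite("pics/c6.png",cv2.resize(im[150:310,190:510],None,fx=2.5,fy=2.5,interpolation=3))
```

```text
[ 0.34647399 -0.31336895]
{'pos': [0.5122, -0.2002, 0.2431], 'yang': np.float64(-85.53), 'tilt': [0.0032, -0.0004], 'grip': 0.34, 'F': [0.3, -0.9, 0.5], 't': 46.1, 'turn': np.float64(-22.48), 'shift': [-3.34, -3.96, 0.1]}
```

View pics/c6.png

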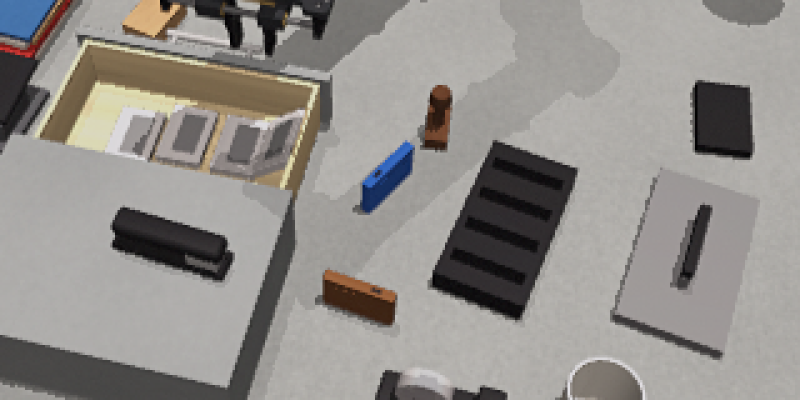

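The crop shows all four drives in the drawer, tipped onto their sides and well below its walls. The tray is empty and the cover hasn't moved. I'll grip the handle and push the drawer shut.

Request:
{"method": "move_arm", "body": {
  "deltas": [
    {"linear": [0, 0, 0], "turn": [0, 0, -1], "claw": 0.66},
    {"linear": [0, 0, 0], "turn": [0, 0, -1], "claw": 0.66},
    {"linear": [0, 0, 0], "turn": [0, 0, -1], "claw": 0.66},
    {"linear": [0, 0, 0], "turn": [0, 0, -1], "claw": 0.66},
    {"linear": [0, 0, 0], "turn": [0, 0, -1], "claw": 0.66},
    {"linear": [0, 0, 0], "turn": [0, 0, -1], "claw": 0.66},
    {"linear": [0, 0, 0], "turn": [0, 0, -1], "claw": 0.66},
    {"linear": [0, 0, 0], "turn": [0, 0, -1], "claw": 0.66},
    {"linear": [0, 0, 0], "turn": [0, 0, -1], "claw": 0.66},
    {"linear": [0, 0, 0], "turn": [0, 0, -1], "claw": 0.66},
    {"linear": [0, 0, 0], "turn": [0, 0, -1], "claw": 0.66},
    {"linear": [0, 0, 0], "turn": [0, 0, -1], "claw": 0.66},
    {"linear": [0, 0, 0], "turn": [0, 0, -1], "claw": 0.66},
    {"linear": [0, 0, 0], "turn": [0, 0, -1], "claw": 0.66},
    {"linear": [0, 0, 0], "turn": [0, 0, -1], "claw": 0.66},
    {"linear": [0, 0, 0], "turn": [0, 0, -1], "claw": 0.66},
    {"linear": [0, 0, 0], "turn": [0, 0, -1], "claw": 0.66},
    {"linear": [0, 0, 0], "turn": [0, 0, -1], "claw": 0.66},
    {"linear": [0, 0, 0], "turn": [0, 0, -1], "claw": 0.66},
    {"linear": [0, 0, 0], "turn": [0, 0, -1], "claw": 0.66}
  ]
}}

```text
time: 47.8
position: [0.5114, -0.1997, 0.2401]
tool_rot: [2.322, 2.116, -0.0]
ft_force: [0.4, 0.2, 0.1]
grip_width: 0.34
```

Request:
{"method": "move_arm", "body": {
  "deltas": [
    {"linear": [0, 0, 0], "turn": [0, 0, -1], "claw": 0.66},
    {"linear": [0, 0, 0], "turn": [0, 0, -1], "claw": 0.66},
    {"linear": [0, 0, 0], "turn": [0, 0, -0.48], "claw": 0.66},
    {"linear": [-0.8, -0.8, 0], "turn": [0, 0, 0], "claw": 0.66},
    {"linear": [-0.8, -0.8, 0], "turn": [0, 0, 0], "claw": 0.66},
    {"linear": [-0.8, -0.8, 0], "turn": [0, 0, 0], "claw": 0.66},
    {"linear": [-0.8, -0.8, 0], "turn": [0, 0, 0], "claw": 0.66},
    {"linear": [0, -0.8, 0], "turn": [0, 0, 0], "claw": 0.66},
    {"linear": [0, 0, 0], "turn": [0, 0, 0], "claw": 0.66},
    {"linear": [0, 0, 0], "turn": [0, 0, 0], "claw": 0.66},
    {"linear": [0, 0, 0], "turn": [0, 0, 0], "claw": 0.66}
  ]
}}

```text
time: 48.72
position: [0.4002, -0.3038, 0.2401]
tool_rot: [2.133, 2.306, 0.002]
ft_force: [0.1, 1.0, 0.0]
grip_width: 0.338
```

Run:
```python
from h import *
plan((.397,-.305,.089),4.4); im,K,T=snap("wrist","w3.png"); K,T=load("w3.png")
print(proj(K,T,[.403,-.247,.082]))
```

```text
{'pos': [0.4002, -0.3038, 0.2401], 'yang': np.float64(4.48), 'tilt': [0.0013, 0.0006], 'grip': 0.338, 'F': [0.1, 1.0, 0.0], 't': 48.7, 'turn': np.float64(0.02), 'shift': [-0.03, -0.11, 5.04]}
[326.66658417 131.8596127 ]
```

View pics/w3.png

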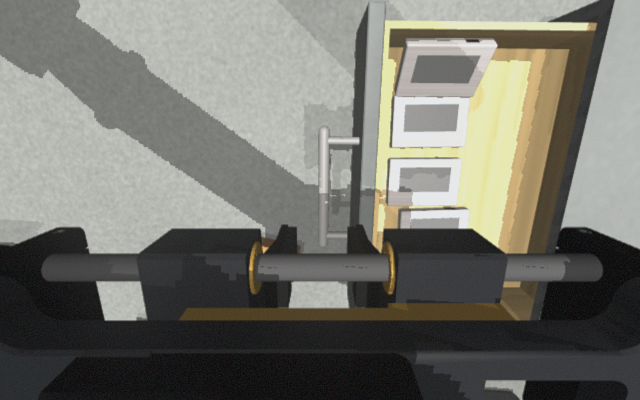

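The wrist view shows the bar at u≈324, centred between the fingers. All four drives lie in the drawer at (445,65), (430,120), (425,180) and (432,215).

Request:
{"method": "move_arm", "body": {
  "deltas": [
    {"linear": [0, 0.05, 0.9], "turn": [0, 0, 0], "claw": 0.67},
    {"linear": [0, 0, 0.9], "turn": [0, 0, 0], "claw": 0.67},
    {"linear": [0, 0, 0.9], "turn": [0, 0, 0], "claw": 0.67},
    {"linear": [0, 0, 0.7], "turn": [0, 0, 0], "claw": 0.67},
    {"linear": [0, 0, 0.5], "turn": [0, 0, 0], "claw": 0.67},
    {"linear": [0, 0, 0.4], "turn": [0, 0, 0], "claw": 0.67},
    {"linear": [0, 0, 0.4], "turn": [0, 0, 0], "claw": 0.67},
    {"linear": [0, 0, 0.34], "turn": [0, 0, 0], "claw": 0.67},
    {"linear": [0, 0, 0], "turn": [0, 0, 0], "claw": 1},
    {"linear": [0, 0, 0], "turn": [0, 0, 0], "claw": 1},
    {"linear": [0, 0, 0], "turn": [0, 0, 0], "claw": 1},
    {"linear": [0, 0, 0], "turn": [0, 0, 0], "claw": 1},
    {"linear": [0, 0, 0], "turn": [0, 0, 0], "claw": 1}
  ],
  "grip_force": 25
}}

```text
time: 49.85
position: [0.4017, -0.3047, 0.0894]
tool_rot: [2.133, 2.304, 0.002]
ft_force: [0.2, 0.2, 0.4]
grip_width: 0.118
```

Request:
{"method": "move_arm", "body": {
  "deltas": [
    {"linear": [0, 0.15, 0], "turn": [0, 0, 0], "claw": 1},
    {"linear": [0, 0.3, 0], "turn": [0, 0, 0], "claw": 1},
    {"linear": [0, 0.35, 0], "turn": [0, 0, 0], "claw": 1},
    {"linear": [0, 0.35, 0], "turn": [0, 0, 0], "claw": 1},
    {"linear": [0, 0.35, 0], "turn": [0, 0, 0], "claw": 1},
    {"linear": [0, 0.35, 0], "turn": [0, 0, 0], "claw": 1},
    {"linear": [0, 0.35, 0], "turn": [0, 0, 0], "claw": 1},
    {"linear": [0, 0.35, 0], "turn": [0, 0, 0], "claw": 1},
    {"linear": [0, 0.35, 0], "turn": [0, 0, 0], "claw": 1},
    {"linear": [0, 0.35, 0], "turn": [0, 0, 0], "claw": 1},
    {"linear": [0, 0.35, 0], "turn": [0, 0, 0], "claw": 1},
    {"linear": [0, 0.35, 0], "turn": [0, 0, 0], "claw": 1},
    {"linear": [0, 0.35, 0], "turn": [0, 0, 0], "claw": 1},
    {"linear": [0, 0.35, 0], "turn": [0, 0, 0], "claw": 1},
    {"linear": [0, 0.35, 0], "turn": [0, 0, 0], "claw": 1},
    {"linear": [0, 0.35, 0], "turn": [0, 0, 0], "claw": 1},
    {"linear": [0, 0.2, 0], "turn": [0, 0, 0], "claw": 1},
    {"linear": [0, 0, 0], "turn": [0, 0, 0], "claw": 1},
    {"linear": [0, 0, 0], "turn": [0, 0, 0], "claw": 1}
  ]
}}

```text
time: 51.43
position: [0.5691, -0.293, 0.0894]
tool_rot: [2.13, 2.303, -0.001]
ft_force: [0.9, -4.7, 5.2]
grip_width: 0.113
```

Run:
```python
from h import *
plan((*cab(-.165,-.004),.089),4.4)
```

```text
{'pos': [0.5691, -0.293, 0.0894], 'yang': np.float64(4.46), 'tilt': [0.0032, -0.0036], 'grip': 0.113, 'F': [0.9, -4.7, 5.2], 't': 51.4, 'turn': np.float64(0.01), 'shift': [-0.11, 0.25, 0.01]}
```

Request:
{"method": "move_arm", "body": {
  "deltas": [
    {"linear": [0, 0.15, 0], "turn": [0, 0, 0], "claw": 1},
    {"linear": [0, 0.15, 0], "turn": [0, 0, 0], "claw": 1},
    {"linear": [0, 0.1, 0], "turn": [0, 0, 0], "claw": 1},
    {"linear": [0, 0, 0], "turn": [0, 0, 0], "claw": 1},
    {"linear": [0, 0, 0], "turn": [0, 0, 0], "claw": 1}
  ]
}}

```text
time: 51.85
position: [0.5786, -0.2924, 0.0894]
tool_rot: [2.134, 2.303, -0.003]
ft_force: [-2.6, -4.7, 7.8]
grip_width: 0.114
```

Request:
{"method": "move_arm", "body": {
  "deltas": [
    {"linear": [0, 0.1, 0], "turn": [0, 0, 0], "claw": 1},
    {"linear": [0, 0, 0], "turn": [0, 0, 0], "claw": 1},
    {"linear": [0, 0, 0], "turn": [0, 0, 0], "claw": 1}
  ]
}}

```text
time: 52.1
position: [0.5788, -0.2925, 0.0893]
tool_rot: [-2.134, -2.301, 0.006]
ft_force: [-8.7, -3.1, 12.7]
grip_width: 0.115
```

Force rose and the motion stopped at x = 0.579, so the drawer is shut. I'll release and go to the cover.

Request:
{"method": "move_arm", "body": {
  "deltas": [
    {"linear": [0, 0, 0], "turn": [0, 0, 0], "claw": 0.7},
    {"linear": [0, 0, 0], "turn": [0, 0, 0], "claw": 0.7},
    {"linear": [0, -0.1, 0], "turn": [0, 0, 0], "claw": 0.7},
    {"linear": [0, 0, -0.4], "turn": [0, 0, 0], "claw": 0.7},
    {"linear": [0, 0, -0.8], "turn": [0, 0, 0], "claw": 0.7},
    {"linear": [0, 0, -0.9], "turn": [0, 0, 0], "claw": 0.7},
    {"linear": [0, 0, -0.9], "turn": [0, 0, 0], "claw": 0.7},
    {"linear": [0, 0, -0.9], "turn": [0, 0, 0], "claw": 0.7},
    {"linear": [0, 0, -0.9], "turn": [0, 0, 0], "claw": 0.6},
    {"linear": [0, 0, 0], "turn": [0, 0, 0], "claw": 0.6},
    {"linear": [0, 0, 0], "turn": [0, 0, 0], "claw": 0.6}
  ]
}}

```text
time: 53.02
position: [0.58, -0.2904, 0.2349]
tool_rot: [2.131, 2.304, 0.004]
ft_force: [0.9, -0.2, -0.5]
grip_width: 0.387
```

Run:
```python
from h import *
plan((.498,.28,.24),4.4)
print(np.round(ctrl.get_state()["joint_positions"],2))
im,K,T=snap("side","sd1.png"); b=cv2.imread("pics/side0.png")
K2,T2=load("side0.png")
cv2.imwrite("pics/c7.png",np.hstack([cv2.resize(b[140:320,230:490],None,fx=1.5,fy=1.5),cv2.resize(im[140:320,230:490],None,fx=1.5,fy=1.5)]))
```

```text
{'pos': [0.58, -0.2904, 0.2349], 'yang': np.float64(4.49), 'tilt': [0.0039, -0.0004], 'grip': 0.387, 'F': [0.9, -0.2, -0.5], 't': 53.0, 'turn': np.float64(0.02), 'shift': [19.17, -1.27, -0.17]}
[-0.18  0.39  0.8   1.5  -0.29  1.37  0.71]
```

View pics/c7.png

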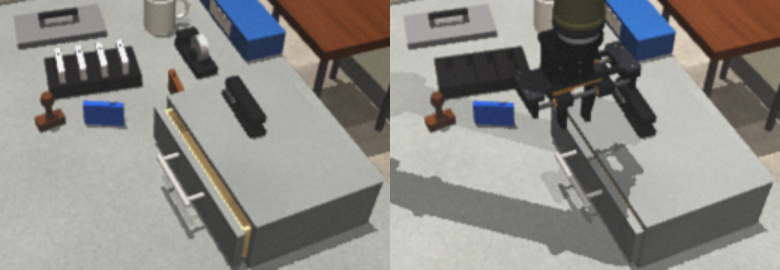

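The side view shows the drawer flush shut and the tray empty. The cover is where it was. Next I'll go to a spot from which the wrist camera sees the cover.

Request:
{"method": "move_arm", "body": {
  "deltas": [
    {"linear": [0.9, -0.07, 0], "turn": [0, 0, 0], "claw": 0.6},
    {"linear": [0.97, -0.07, 0], "turn": [0, 0, 0], "claw": 0.6},
    {"linear": [0.97, -0.07, 0], "turn": [0, 0, 0], "claw": 0.6},
    {"linear": [0.97, -0.07, 0], "turn": [0, 0, 0], "claw": 0.6},
    {"linear": [0.97, -0.07, 0], "turn": [0, 0, 0], "claw": 0.6},
    {"linear": [0.97, -0.07, 0], "turn": [0, 0, 0], "claw": 0.6},
    {"linear": [0.97, -0.07, 0], "turn": [0, 0, 0], "claw": 0.6},
    {"linear": [0.97, -0.07, 0], "turn": [0, 0, 0], "claw": 0.6},
    {"linear": [0.97, -0.07, 0], "turn": [0, 0, 0], "claw": 0.6},
    {"linear": [0.97, -0.07, 0], "turn": [0, 0, 0], "claw": 0.6},
    {"linear": [0.97, -0.07, 0], "turn": [0, 0, 0], "claw": 0.6},
    {"linear": [0.97, -0.07, 0], "turn": [0, 0, 0], "claw": 0.6},
    {"linear": [0.97, -0.07, 0], "turn": [0, 0, 0], "claw": 0.6},
    {"linear": [0.97, -0.07, 0], "turn": [0, 0, 0], "claw": 0.6},
    {"linear": [0.97, -0.07, 0], "turn": [0, 0, 0], "claw": 0.6},
    {"linear": [0.97, -0.07, 0], "turn": [0, 0, 0], "claw": 0.6},
    {"linear": [0.97, -0.07, 0], "turn": [0, 0, 0], "claw": 0.6},
    {"linear": [0, 0, 0], "turn": [0, 0, 0], "claw": 0.6},
    {"linear": [0, 0, 0], "turn": [0, 0, 0], "claw": 0.6},
    {"linear": [0, 0, 0], "turn": [0, 0, 0], "claw": 0.6}
  ]
}}

```text
time: 54.73
position: [0.5046, 0.1972, 0.2314]
tool_rot: [-2.133, -2.306, 0.004]
ft_force: [-0.2, -1.0, -0.2]
grip_width: 0.399
```

Run:
```python
from h import *
plan((.4986,.3313,.24),85.0); print(np.round(ctrl.get_state()["joint_positions"],2))
snap("wrist","w4.png")
```

```text
{'pos': [0.5046, 0.1972, 0.2314], 'yang': np.float64(4.45), 'tilt': [-0.0017, -0.0018], 'grip': 0.399, 'F': [-0.2, -1.0, -0.2], 't': 54.7, 'turn': np.float64(-20.14), 'shift': [0.59, 4.43, -0.29]}
[-0.89  0.1   0.5   1.76 -0.05  1.3  -0.3 ]
```

View pics/w4.png

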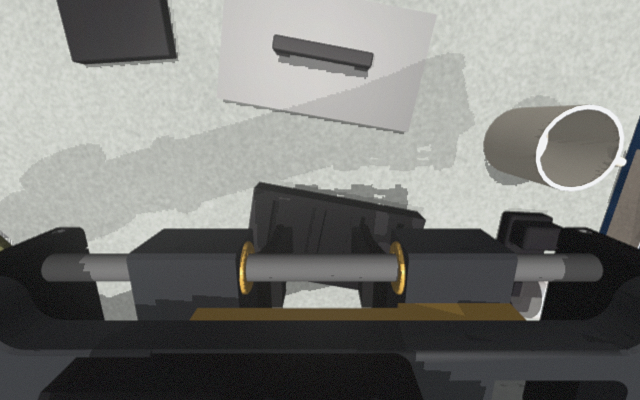

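The wrist view shows the cover's front edge from (223,100) to (405,132), and the bar's top from (275,35) to (374,53).

Run:
```python
from h import *
K,T=load("w4.png")
W=lambda u,v,z:ray(K,T,u,v,z)[:2]
a,b=W(275,35,.054),W(374,53,.054); print("bar far edge",a,b,np.hypot(*(b-a)),np.degrees(np.arctan2(*(b-a)[::-1])))
a,b=W(223,100,.018),W(405,132,.018); t=np.arctan2(*(b-a)[::-1]); print("front",a,b,np.hypot(*(b-a)),np.degrees(t)); print("centre from front",(a+b)/2+.062*np.array([-np.sin(t),np.cos(t)]))
im=cv2.imread("pics/w4.png"); c=im[25:80,260:390]; print(im[30:76:2,324].mean(1).round())
K,T=load("scene0.png")
```

```text
bar far edge [0.44990863 0.34062931] [0.54778169 0.33202887] 0.09825021209482225 -5.021879858358051
front [0.38716282 0.27731925] [0.59972117 0.25770393] 0.2134614994695203 -5.272439187478042
centre from front [0.49913927 0.32924927]
[206. 205. 208. 208. 208. 208. 204.  86.  94.  94.  94.  93.  98.  96.
  60.  61. 130. 131. 130. 129. 190. 208. 207.]
```

Request:
{"method": "move_arm", "body": {
  "deltas": [
    {"linear": [0, 0, 0], "turn": [0, 0, -1], "claw": 0.6},
    {"linear": [0, 0, 0], "turn": [0, 0, -1], "claw": 0.6},
    {"linear": [0, 0, 0], "turn": [0, 0, -1], "claw": 0.6},
    {"linear": [0, 0, 0], "turn": [0, 0, -1], "claw": 0.6},
    {"linear": [0, 0, 0], "turn": [0, 0, -1], "claw": 0.6},
    {"linear": [0, 0, 0], "turn": [0, 0, -1], "claw": 0.6},
    {"linear": [0, 0, 0], "turn": [0, 0, -1], "claw": 0.6},
    {"linear": [0, 0, 0], "turn": [0, 0, -1], "claw": 0.6},
    {"linear": [0, 0, 0], "turn": [0, 0, -1], "claw": 0.6},
    {"linear": [0, 0, 0], "turn": [0, 0, -1], "claw": 0.6},
    {"linear": [0, 0, 0], "turn": [0, 0, -1], "claw": 0.6},
    {"linear": [0, 0, 0], "turn": [0, 0, -1], "claw": 0.6},
    {"linear": [0, 0, 0], "turn": [0, 0, -1], "claw": 0.6},
    {"linear": [0, 0, 0], "turn": [0, 0, -1], "claw": 0.6},
    {"linear": [0, 0, 0], "turn": [0, 0, -1], "claw": 0.6},
    {"linear": [0, 0, 0], "turn": [0, 0, -1], "claw": 0.6},
    {"linear": [0, 0, 0], "turn": [0, 0, -1], "claw": 0.6},
    {"linear": [0, 0, 0], "turn": [0, 0, -1], "claw": 0.6},
    {"linear": [0, 0, 0], "turn": [0, 0, -1], "claw": 0.6},
    {"linear": [0, 0, 0], "turn": [0, 0, -1], "claw": 0.6}
  ]
}}

```text
time: 56.45
position: [0.5055, 0.196, 0.2324]
tool_rot: [-0.152, -3.138, 0.0]
ft_force: [0.2, -0.4, 0.1]
grip_width: 0.401
```

Request:
{"method": "move_arm", "body": {
  "deltas": [
    {"linear": [0.12, 0.88, 0], "turn": [0, 0, -0.14], "claw": 0.6},
    {"linear": [0.12, 0.88, 0], "turn": [0, 0, 0], "claw": 0.6},
    {"linear": [0.12, 0.88, 0], "turn": [0, 0, 0], "claw": 0.6},
    {"linear": [0.12, 0.88, 0.8], "turn": [0, 0, 0], "claw": 0.6},
    {"linear": [0.11, 0.88, 0.9], "turn": [0, 0, 0], "claw": 0.6},
    {"linear": [0, 0, 0.9], "turn": [0, 0, 0], "claw": 0.6},
    {"linear": [0, 0, 0.9], "turn": [0, 0, 0], "claw": 0.6},
    {"linear": [0, 0, 0], "turn": [0, 0, 0], "claw": 0.6},
    {"linear": [0, 0, 0], "turn": [0, 0, 0], "claw": 0.6},
    {"linear": [0, 0, 0], "turn": [0, 0, 0], "claw": 0.6}
  ]
}}

```text
time: 57.28
position: [0.5008, 0.3302, 0.1292]
tool_rot: [0.14, 3.137, 0.002]
ft_force: [1.1, -0.1, -0.4]
grip_width: 0.402
```

Run:
```python
from h import *
plan((.4985,.330,.050),85.0); print(np.round(ctrl.get_state()["joint_positions"],2))
```

```text
{'pos': [0.5008, 0.3302, 0.1292], 'yang': np.float64(84.88), 'tilt': [0.0018, 0.001], 'grip': 0.402, 'F': [1.1, -0.1, -0.4], 't': 57.3, 'turn': np.float64(-0.03), 'shift': [0.07, -0.01, 2.64]}
[-0.92  0.3   0.35  1.73 -0.11  1.12  0.94]
```

Request:
{"method": "move_arm", "body": {
  "deltas": [
    {"linear": [0.07, 0, 0.5], "turn": [0, 0, 0], "claw": 0.6},
    {"linear": [0, 0, 0.6], "turn": [0, 0, 0], "claw": 0.6},
    {"linear": [0, 0, 0.6], "turn": [0, 0, 0], "claw": 0.6},
    {"linear": [0, 0, 0.5], "turn": [0, 0, 0], "claw": 0.6},
    {"linear": [0, 0, 0.43], "turn": [0, 0, 0], "claw": 0.6},
    {"linear": [0, 0, 0], "turn": [0, 0, 0], "claw": 0.6},
    {"linear": [0, 0, 0], "turn": [0, 0, 0], "claw": 1},
    {"linear": [0, 0, 0], "turn": [0, 0, 0], "claw": 1},
    {"linear": [0, 0, 0], "turn": [0, 0, 0], "claw": 1},
    {"linear": [0, 0, 0], "turn": [0, 0, 0], "claw": 1},
    {"linear": [0, 0, 0], "turn": [0, 0, 0], "claw": 1},
    {"linear": [0, 0, 0], "turn": [0, 0, 0], "claw": 1}
  ],
  "grip_force": 50
}}

```text
time: 58.28
position: [0.4979, 0.3314, 0.0498]
tool_rot: [0.137, 3.137, 0.002]
ft_force: [-1.0, -1.4, 4.6]
grip_width: 0.149
```

Run:
```python
from h import *
plan((.4985,.330,.12),83.7)
```

```text
{'pos': [0.4979, 0.3314, 0.0498], 'yang': np.float64(84.98), 'tilt': [0.0013, 0.0011], 'grip': 0.149, 'F': [-1.0, -1.4, 4.6], 't': 58.3, 'turn': np.float64(0.32), 'shift': [-0.02, -0.04, -2.34]}
```

Request:
{"method": "move_arm", "body": {
  "deltas": [
    {"linear": [0, 0, -0.2], "turn": [0, 0, 0], "claw": 1},
    {"linear": [0, 0, -0.3], "turn": [0, 0, 0], "claw": 1},
    {"linear": [0, 0, -0.5], "turn": [0, 0, 0], "claw": 1},
    {"linear": [0, 0, -0.5], "turn": [0, 0, 0], "claw": 1},
    {"linear": [0, 0, -0.5], "turn": [0, 0, 0], "claw": 1},
    {"linear": [0, 0, -0.5], "turn": [0, 0, 0], "claw": 1},
    {"linear": [0, 0, -0.5], "turn": [0, 0, 0], "claw": 1},
    {"linear": [0, 0, -0.5], "turn": [0, 0, 0], "claw": 1},
    {"linear": [0, 0, -0.3], "turn": [0, 0, 0.32], "claw": 1},
    {"linear": [0, 0, 0], "turn": [0, 0, 0], "claw": 1},
    {"linear": [0, 0, 0], "turn": [0, 0, 0], "claw": 1}
  ]
}}

```text
time: 59.2
position: [0.4973, 0.3312, 0.1628]
tool_rot: [0.172, 3.137, 0.001]
ft_force: [-0.3, 0.7, -2.9]
grip_width: 0.153
```

Run:
```python
from h import *
plan((.526,.1158,.16),83.7)
```

```text
{'pos': [0.4973, 0.3312, 0.1628], 'yang': np.float64(83.72), 'tilt': [0.0004, 0.0005], 'grip': 0.153, 'F': [-0.3, 0.7, -2.9], 't': 59.2, 'turn': np.float64(0.0), 'shift': [-1.74, -7.03, 0.09]}
```

Request:
{"method": "move_arm", "body": {
  "deltas": [
    {"linear": [-0.15, -0.3, 0], "turn": [0, 0, 0], "claw": 1},
    {"linear": [-0.15, -0.6, 0], "turn": [0, 0, 0], "claw": 1},
    {"linear": [-0.15, -0.6, 0], "turn": [0, 0, 0], "claw": 1},
    {"linear": [-0.15, -0.6, 0], "turn": [0, 0, 0], "claw": 1},
    {"linear": [-0.15, -0.6, 0], "turn": [0, 0, 0], "claw": 1},
    {"linear": [-0.15, -0.6, 0], "turn": [0, 0, 0], "claw": 1},
    {"linear": [-0.15, -0.6, 0], "turn": [0, 0, 0], "claw": 1},
    {"linear": [-0.15, -0.6, 0], "turn": [0, 0, 0], "claw": 1},
    {"linear": [-0.15, -0.6, 0], "turn": [0, 0, 0], "claw": 1},
    {"linear": [-0.15, -0.6, 0], "turn": [0, 0, 0], "claw": 1},
    {"linear": [-0.15, -0.6, 0], "turn": [0, 0, 0], "claw": 1},
    {"linear": [-0.09, -0.4, 0], "turn": [0, 0, 0], "claw": 1},
    {"linear": [0, -0.33, 0], "turn": [0, 0, 0], "claw": 1},
    {"linear": [0, 0, 0], "turn": [0, 0, 0], "claw": 1},
    {"linear": [0, 0, 0], "turn": [0, 0, 0], "claw": 1},
    {"linear": [0, 0, 0], "turn": [0, 0, 0], "claw": 1}
  ]
}}

```text
time: 60.53
position: [0.5258, 0.1171, 0.1625]
tool_rot: [-0.17, -3.137, -0.001]
ft_force: [0.7, -0.5, -2.7]
grip_width: 0.152
```

Run:
```python
from h import *
plan((.526,.1158,.07),83.7)
im,K,T=snap("scene","s7.png"); im2,_,_=snap("side","sd2.png")
cv2.imwrite("pics/c8.png",np.hstack([cv2.resize(im[150:300,340:500],(400,375),interpolation=3),cv2.resize(im2[135:235,240:346],(400,375),interpolation=3)]))
```

```text
{'pos': [0.5258, 0.1171, 0.1625], 'yang': np.float64(83.81), 'tilt': [-0.0003, 0.0008], 'grip': 0.152, 'F': [0.7, -0.5, -2.7], 't': 60.5, 'turn': np.float64(0.03), 'shift': [-0.01, -0.04, 3.08]}
```

Request:
{"method": "move_arm", "body": {
  "deltas": [
    {"linear": [0, -0.04, 0.3], "turn": [0, 0, 0], "claw": 1},
    {"linear": [0, 0, 0.5], "turn": [0, 0, 0], "claw": 1},
    {"linear": [0, 0, 0.5], "turn": [0, 0, 0], "claw": 1},
    {"linear": [0, 0, 0.5], "turn": [0, 0, 0], "claw": 1},
    {"linear": [0, 0, 0.4], "turn": [0, 0, 0], "claw": 1},
    {"linear": [0, 0, 0.15], "turn": [0, 0, 0], "claw": 1},
    {"linear": [0, 0, 0], "turn": [0, 0, 0], "claw": 1},
    {"linear": [0, 0, 0], "turn": [0, 0, 0], "claw": 1},
    {"linear": [0, 0, 0], "turn": [0, 0, 0], "claw": 1}
  ]
}}

```text
time: 61.38
position: [0.5267, 0.1148, 0.093]
tool_rot: [0.172, 3.135, 0.001]
ft_force: [0.2, 1.2, -3.1]
grip_width: 0.154
```

Run:
```python
from h import *
plan((.526,.1158,.07),83.7)
im,K,T=snap("scene","s7.png"); im2,K2,T2=snap("side","sd2.png")
t=np.radians(-6.3); z=ctrl.get_state()["position"][2]-.0498
for I,k,t4 in((im,K,T),(im2,K2,T2)):
    for sx in(-1,1):
        for sy in(-1,1):
            p=np.array([.526,.1158])+np.array([np.cos(t)*sx*.112-np.sin(t)*sy*.062,np.sin(t)*sx*.112+np.cos(t)*sy*.062])
            u=proj(k,t4,[*p,z+.018]); I[int(round(u[1])),int(round(u[0]))]=(0,0,255); print(u.round(1))
cv2.imwrite("pics/c8.png",np.hstack([cv2.resize(im[185:285,350:457],(400,375),interpolation=0),cv2.resize(im2[135:235,240:346],(400,375),interpolation=0)]))
```

```text
{'pos': [0.5267, 0.1148, 0.093], 'yang': np.float64(83.72), 'tilt': [0.0016, 0.0006], 'grip': 0.154, 'F': [0.2, 1.2, -3.1], 't': 61.4, 'turn': np.float64(0.01), 'shift': [0.03, 0.03, 0.77]}
[386.5 198.6]
[425.1 211.8]
[360.  255.4]
[401.9 271.4]
[260.2 194.2]
[256.6 171.6]
[327.5 184.4]
[319.8 162.8]
```

View pics/c8.png

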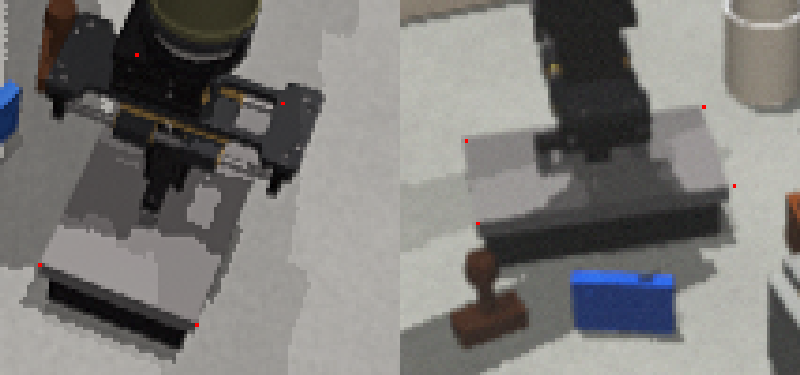

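The corners predicted for a cover centred on the tray (red dots) match the picture to about a pixel, with the tray inside the skirt line. I'll lower it.

Request:
{"method": "move_arm", "body": {
  "deltas": [
    {"linear": [0, 0, 0.2], "turn": [0, 0, 0], "claw": 1},
    {"linear": [0, 0, 0.15], "turn": [0, 0, 0], "claw": 1},
    {"linear": [0, 0, 0.15], "turn": [0, 0, 0], "claw": 1},
    {"linear": [0, 0, 0.15], "turn": [0, 0, 0], "claw": 1},
    {"linear": [0, 0, 0.12], "turn": [0, 0, 0], "claw": 1},
    {"linear": [0, 0, 0], "turn": [0, 0, 0], "claw": 1},
    {"linear": [0, 0, 0], "turn": [0, 0, 0], "claw": 1}
  ]
}}

```text
time: 62.07
position: [0.5258, 0.1145, 0.0698]
tool_rot: [-0.172, -3.136, -0.0]
ft_force: [-3.9, -0.8, 6.6]
grip_width: 0.153
```

Request:
{"method": "move_arm", "body": {
  "deltas": [
    {"linear": [0, 0, 0.05], "turn": [0, 0, 0], "claw": 1},
    {"linear": [0, 0, 0], "turn": [0, 0, 0], "claw": 1},
    {"linear": [0, 0, 0], "turn": [0, 0, 0], "claw": 1}
  ]
}}

```text
time: 62.32
position: [0.5258, 0.1145, 0.0697]
tool_rot: [-0.172, -3.135, -0.001]
ft_force: [-8.1, -1.9, 16.9]
grip_width: 0.154
```

Seated: z stopped at 0.0697 with 17 N upward. Release and retract.

Request:
{"method": "move_arm", "body": {
  "deltas": [
    {"linear": [0, 0, -0.05], "turn": [0, 0, 0], "claw": 1},
    {"linear": [0, 0, 0], "turn": [0, 0, 0], "claw": 0.55},
    {"linear": [0, 0, 0], "turn": [0, 0, 0], "claw": 0.55},
    {"linear": [0, 0, 0], "turn": [0, 0, 0], "claw": 0.55},
    {"linear": [0, 0, 0], "turn": [0, 0, 0], "claw": 0.55},
    {"linear": [0, 0, -0.3], "turn": [0, 0, 0], "claw": 0.55},
    {"linear": [0, 0, -0.6], "turn": [0, 0, 0], "claw": 0.55},
    {"linear": [0, 0, -0.9], "turn": [0, 0, 0], "claw": 0.55},
    {"linear": [0, 0, -0.9], "turn": [0, 0, 0], "claw": 0.55},
    {"linear": [0, 0, -0.9], "turn": [0, 0, 0], "claw": 0.55},
    {"linear": [0, 0, -0.9], "turn": [0, 0, 0], "claw": 0.55},
    {"linear": [0, 0.8, -0.6], "turn": [0, 0, 0], "claw": 0.55},
    {"linear": [0, 0.9, 0], "turn": [0, 0, 0], "claw": 0.55},
    {"linear": [0, 0.9, 0], "turn": [0, 0, 0], "claw": 0.55},
    {"linear": [0, 0.9, 0], "turn": [0, 0, 0], "claw": 0.55},
    {"linear": [0, 0.9, 0], "turn": [0, 0, 0], "claw": 0.55},
    {"linear": [0, 0.9, 0], "turn": [0, 0, 0], "claw": 0.55},
    {"linear": [0, 0, 0], "turn": [0, 0, 0], "claw": 0.55},
    {"linear": [0, 0, 0], "turn": [0, 0, 0], "claw": 0.55}
  ]
}}

```text
time: 63.9
position: [0.5428, 0.2745, 0.2221]
tool_rot: [-0.167, -3.137, 0.001]
ft_force: [0.1, -0.7, -0.2]
grip_width: 0.449
```

Run:
```python
from h import *
plan()
im,K,T=snap("scene","s8.png"); im2,K2,T2=snap("side","sd3.png")
t=np.radians(-6.3)
for I,k,t4 in((im,K,T),(im2,K2,T2)):
    for sx in(-1,1):
        for sy in(-1,1):
            p=np.array([.526,.1158])+np.array([np.cos(t)*sx*.112-np.sin(t)*sy*.062,np.sin(t)*sx*.112+np.cos(t)*sy*.062])
            u=proj(k,t4,[*p,.038]); I[int(round(u[1])),int(round(u[0]))]=(0,0,255)
a=cv2.resize(im[180:320,150:450],(780,364),interpolation=2)
b=cv2.resize(im2[135:315,230:490],(338,234)); c=cv2.resize(im2[145:225,245:345],(292,234),interpolation=2)
r=np.hstack([b,c]); r=cv2.copyMakeBorder(r,0,0,0,780-r.shape[1],0)
cv2.imwrite("pics/c9.png",np.vstack([a,r]))
```

```text
{'pos': [0.5428, 0.2745, 0.2221], 'yang': np.float64(83.92), 'tilt': [-0.0002, -0.0003], 'grip': 0.449, 'F': [0.1, -0.7, -0.2], 't': 63.9, 'turn': np.float64(-0.0)}
```

View pics/c9.png

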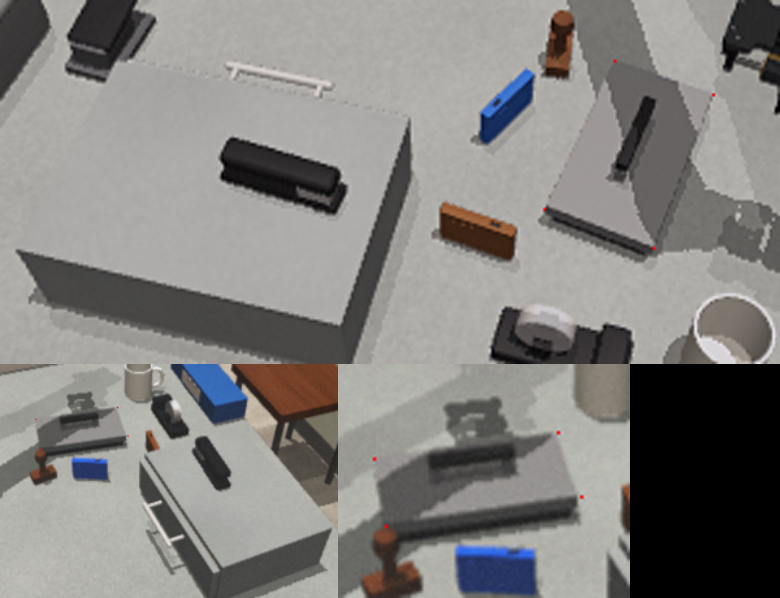

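The drawer is flush in both views. The cover sits level on the tray at the predicted corners, and the other objects are where they were. Handing in.

```bash
python3 -c "
from bench import ctrl
print(ctrl.close_job())"
```

```text
the job is handed in; nothing more can be done
None
```

The job is handed in, at about 64 s of the 210 s allowed; no verdict came back.

- **Drawer and drives:** I pulled the drawer out to about its stop. All four drives went from the tray into it, and I pushed it shut until it stopped (travel about 0.177 m, and it looks flush in both fixed views). I stood the drives on edge, but they were tipped over by the time I looked again. The last look before closing showed all four inside, below the sides.
- **Cover:** I set it on the tray and pressed it down. It stopped at the height expected for a seated cover, with about 17 N pushing back. Its corners match the predicted centred, level position to about a pixel.
- **Other things:** The other objects show no visible movement, and the blue and brown lookalike boxes were not touched. The gripper is clear of everything.

No check failed. After closing I could not see the drives, so their final position rests on the look just before.

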